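Load a leaf drill jig and lock its leaf with a linchpin

TASK

Load the drill jig: lay every blank flat in a nest of its own, then lower the leaf gently onto its rest pads without letting it slam. Then lock it: push the linchpin through the hole of the shaft that stands up through the leaf, from either side, until its shoulder is home against the shaft, and swing its ring right over the shaft so that it lies on the pin's tip end. Leave the other tools on the bench where they are.

Things in the scene. Friction and masses are not known exactly. Their poses are not given: they have to be found in the camera images.
- jig: leaf drill jig, fixed to the bench: steel base plate 150 x 250 x 25 mm (its x, y, z) with four nests in a row along y on it, two rest pads and a square locking shaft at its front (-x) side, and the leaf's hinge at its rear (+x) side, its axis along jig y through jig (52, 0, 54) mm; origin at the centre of its underside, on the bench. It is placed and turned differently each time
- pocket1 (a point): floor centre of nest 1 (jig frame y = -87 mm, x = 0, z = 25 mm): an open-topped nest 41 mm (along jig x) by 29 mm (along jig y) inside, sunk in a steel nest plate that stands only 8 mm above its floor (29 mm of plate between neighbouring nests); the blank lies in it with its 36 mm length along jig x; any blank fits any nest
- pocket2 (a point): floor centre of nest 2 (jig frame y = -29 mm, x = 0, z = 25 mm): an open-topped nest 41 mm (along jig x) by 29 mm (along jig y) inside, sunk in a steel nest plate that stands only 8 mm above its floor (29 mm of plate between neighbouring nests); the blank lies in it with its 36 mm length along jig x; any blank fits any nest
- pocket3 (a point): floor centre of nest 3 (jig frame y = 29 mm, x = 0, z = 25 mm): an open-topped nest 41 mm (along jig x) by 29 mm (along jig y) inside, sunk in a steel nest plate that stands only 8 mm above its floor (29 mm of plate between neighbouring nests); the blank lies in it with its 36 mm length along jig x; any blank fits any nest
- pocket4 (a point): floor centre of nest 4 (jig frame y = 87 mm, x = 0, z = 25 mm): an open-topped nest 41 mm (along jig x) by 29 mm (along jig y) inside, sunk in a steel nest plate that stands only 8 mm above its floor (29 mm of plate between neighbouring nests); the blank lies in it with its 36 mm length along jig x; any blank fits any nest
- shaft_hole (a point): centre of the cross hole of the locking shaft, a square steel post 23 x 22 mm (jig x, y) whose top is 15 mm above this point; the hole is 13 x 13 mm, runs right through along jig y and is 22 mm long. At jig (-52, 0, 64) mm. With the leaf shut the shaft stands up through the leaf's slot, and the hole's lower edge is 1.5 mm below the leaf's top face
- leaf (a joint): angle of the hinged leaf (rad): 0 = shut, lying level on its rest pads (its stop), grows as it opens upward and back to 2.15; starts standing open at 1.85 to 2.05. The leaf is a 600 g aluminium plate 122 x 216 x 10 mm with four drill bushes (they stand 3 mm proud, over the nests) and falls shut if let go below about 1.4. Shut, its top face is 59 mm above the bench and its underside 2 mm above the blanks
- leaf_ball (a point): centre of the black ball knob, 26 mm across, on a 10 mm rod that juts 35 mm from the middle of the leaf's free edge; in the leaf's mid-plane, 157 mm from the hinge axis. With the leaf shut it is at jig (-105, 0, 54) mm; at leaf angle q it is at jig x = 52 - 157 cos q, z = 54 + 157 sin q mm
- linchpin: steel linchpin lying on the bench, 90 g: a block head 30 long x 14 wide x 20 mm high (its x from -30 to 0) and a square shank 9.5 x 9.5 mm that runs from the head's front face (the shoulder, x = 0) to its tapered tip at x = 43 mm; undersides of head and shank are flush (z = 0). Origin at the shoulder, in the middle of the underside; x points to the tip, y across, z up. The head's bare front part (x from -20 to 0) is the place to grip it; the ring pivots at x = -25, z = 14 mm
- pin_mid (a point): point on the shank's axis 11 mm ahead of the shoulder (z = 4.75 mm); with the pin fully home it lies in the middle of the shaft's hole
- ring (a joint): angle of the linchpin's wire ring about the pin's y axis (rad): 0 = open, sticking out backward from the head, away from the tip; grows as it swings up and over towards the tip; 1.67 = straight up; 3.285 = fully over, lying on the tip end of the shank. It is loose on its pivot and falls to whichever side it leans; at 0 it is held by a stop, also when the pin is lifted
- ring_end (a point): middle of the ring's far side, 59 mm from the pivot, where its 4 mm wire runs along the pin's y for 27 mm; the ring is a loop of 4 mm wire, 37 mm wide over its wire centres. Open, this point is at (-84, 0, 8) mm in the linchpin's frame; fully over, at (34, 0, 11.5) mm; at ring angle q it is at x = -25 - 59 cos(q - 0.10), z = 14 + 59 sin(q - 0.10) mm
- blank1: steel blank, a block 36 x 24 x 22 mm (its x, y, z), with a groove 10 mm wide and 4 mm deep milled along x in its top; 140 g; origin at the centre of its underside. It may be absent (None)
- blank2: steel blank, a block 36 x 24 x 22 mm (its x, y, z), with a groove 10 mm wide and 4 mm deep milled along x in its top; 140 g; origin at the centre of its underside. It may be absent (None)
- blank3: steel blank, a block 36 x 24 x 22 mm (its x, y, z), with a groove 10 mm wide and 4 mm deep milled along x in its top; 140 g; origin at the centre of its underside. It may be absent (None)
- blank4: steel blank, a block 36 x 24 x 22 mm (its x, y, z), with a groove 10 mm wide and 4 mm deep milled along x in its top; 140 g; origin at the centre of its underside. It may be absent (None)
- flat_file: flat file with a wooden handle, 240 mm long, 17 mm high; origin under its middle, x along it towards the point; a bystander, leave it where it lies
- needle_file: needle file with a black handle, 165 mm long, 10 mm high; origin under its middle, x along it towards the point; a bystander, leave it where it lies
- caliper: vernier caliper, 210 mm long, 9 mm high; origin near its middle, x along the beam, jaws to -y; a bystander, leave it where it lies
- pliers: pliers with black grips, 150 mm long, 12 mm high; origin at the joint, jaws to +x; a bystander, leave it where it lies
- marker: white marker pen, 135 mm long, 17 mm thick; origin under its middle, x along it; a bystander, leave it where it lies
- screwdriver: screwdriver 170 mm long with a black handle to its -x; origin under its middle; a bystander, leave it where it lies
- brush: bench brush 170 mm long, handle to its -x; origin under its middle; a bystander, leave it where it lies
- setup_block: steel setup block 75 x 50 x 25 mm with six holes in its top, larger than a blank; origin under its middle; a bystander, leave it where it lies

How it is judged:
By the outcome, as a careful person would: the job done as asked, in the order asked, and still so for the second after the job is handed in, with the robot touching nothing.
Of blank1, blank2, blank3, blank4 only 3 to 4 are there at a start; the rules pass over those that are not, and their reading is None.
At some moment in a run one of blank1, blank2, blank3, blank4, linchpin may be knocked a few centimetres aside while the robot is not near it.
It also fails if it takes over 210 s, if anything falls off the work surface, if the arm or the gripper's body presses on something with over 40 N, if the wrist force passes 120 N, or if a joint passes its speed limit or range.

ROBOT

A 6-joint arm with a two-finger parallel gripper is mounted at the origin on the work surface. World frame = base frame: x ahead of the robot, y to its left, z up, the work surface at z = 0. Lengths are in mm, angles in rad, forces in N, time in s.
With the tool pointing down it reaches from about 350 to 975 mm from the base axis. Payload 7.1 kg.
Tool frame: the origin (TCP) lies at the centre of the arm's flange, where the gripper is bolted on; the fingertips stand 182 mm ahead of it and the grasp point (between the pads) lies 163 mm ahead of it; z points along the fingers, y is the line along which they close (so a half turn about z gives the same grasp; the last joint's range is limited). The gripper opens to 88 mm and grips with 3 to 60 N. Pads are 20 mm wide; open, the fingers measure 115 mm over their backs; the gripper's body (75 mm by 178 mm) begins 61 mm behind the grasp point.
Start: joints at [1.101, 0.423, 1.63, -0, 1.089, -0.019], TCP at [272.272, 562.561, 404.675] pointing down, gripper open.
Joint ranges: [-3, 3], [-0.9, 2.11], [0.09, 2.58], [-1.31, 4.45], [0.11, 2.69], [-2.54, 2.54]. Speed limits (rad/s): [2.39, 2.39, 3.01, 3.14, 3.14, 3.14].

INTERFACE

Orientations are given as a rotation vector (axis times angle).
In Python, from workcell import readout, get_image, ctrl gives the robot as it stands.
- The arm moves only by the tool step_arm, never from a script. Its argument "targets" is a list that holds one entry, the list of rows, each a list of 7 numbers: the shift along the world's x, y, z as a fraction of full scale, then the turn, a rotation vector about the world's x, y, z as a fraction of full scale, then the opening, from 0 (shut) to 1 (fully open). In form: [[[dx, dy, dz, wx, wy, wz, claw], ...]]. A call has exactly 5 rows; each row shifts and turns the commanded pose from where the row before left it; what a row does not reach is not made up. Full scale, the value 1, is 0.05 m for a shift and 4 degrees for a turn. A row lasts 1/8 s, in which the tool goes at most 62.5 mm and 10.7 degrees, less where a joint would pass 70% of its speed; a pose out of reach is approached as far as the arm can. A call with a number of a shift or a turn outside -1 to 1 is refused whole. A call with a gripper value outside its range is refused whole. The fingers move at their own pace and stop on an object; the grip force is fixed at half the most. Time passes only in rows, so rows that do not move let the fingers close, or fill a call up. It gives the time, the measured TCP pose, the force, the opening and the grip force at its end, in the units of the state.
- readout.get_obs(): the state, without advancing time (a new reading comes with each control period).
- get_image(name): name is "scene" or "top"; returns a dict with "pixels" (420x560x3 uint8, red, green, blue), "intrinsics" (3x3 intrinsics, pixels), "k1" (the pictures are not rectified: a ray, as slopes to the right and down, at radius r is drawn at 1 + k1 r^2 times it, then the intrinsics apply), "extrinsics" (4x4, takes a point from world to camera coordinates). Camera axes: x right, y down, z forward; pixel columns grow to the right and rows downward; lengths in mm; the calibration is good to about 2 mm. A picture is of the moment at which its call begins. There is no depth.
- ctrl.close_job(): hands the job in; it is judged then, once.
The state is a dict: "t": time; "qpos": joint angles; "qvel": joint speeds; "joint_torque": joint torques, N m; "ee_pos": TCP position; "orientation": TCP orientation; "ft_force": force on the tool from outside, world axes, zero at the start; "moment": the same for the moment, N m; "width": finger opening in mm; "grasp_force": force on a finger pad.
Only numpy, scipy, OpenCV 4.12 (cv2) and the standard library are available. Lean on these libraries where they do the work, as an engineer would, in place of code of your own. Each camera call takes 0.05 s, during which the arm holds its last target. There are 200 camera calls.

## Working session

There is one attempt and no reset: what is moved stays moved. The work goes in short steps, Python scripts to look and compute and a tool call to move; the robot and the scene stay as the last step left them, time stands still between calls to the robot, and variables do not carry over. Pictures are saved under pics/ and viewed, at most 14 in all, crops included, and the job is handed in when it is done.

Besides the shell and the picture viewer there is one more tool, called after "Request:" by a JSON object that holds its "api" and its "payload", one argument or row to a line. step_arm: Moves the arm, as the interface text tells. Shift numbers are shares of 0.05 m and turn numbers shares of 4 degrees, none past 1 either way. Its arguments: {"type":"object","properties":{"targets":{"type":"array"}},"required":["targets"]}

```bash
ls; mkdir -p pics; python3 - <<'E'
from workcell import readout,get_image
import cv2
print(readout.get_obs())
for n in("scene","top"):
    d=get_image(n);cv2.imwrite(f"pics/{n}0.png",d["pixels"][:,:,::-1]);print(n,d["intrinsics"],d["k1"],d["extrinsics"])
E
```

```text
pics
{'t': 0.0, 'qpos': array([ 1.10100658e+00,  4.23829400e-01,  1.63066382e+00,  2.29445857e-06,
        1.08859752e+00, -1.90136863e-02]), 'qvel': array([ 2.26085982e-03, -7.36067449e-04, -4.10503264e-04, -5.91701615e-05,
       -3.34707855e-04,  1.13558327e-04]), 'joint_torque': array([ 3.84100604e-04, -5.44632483e+01, -2.73655468e+01,  6.44519599e-02,
        2.31462240e-02, -9.16956265e-05]), 'ee_pos': array([272.15247009, 562.33563649, 403.91891942]), 'orientation': array([-7.02017557e-01, -3.06177736e+00,  2.28221786e-03]), 'ft_force': array([-0.33350925, -0.76882336,  0.06698039]), 'moment': array([ 0.05516083, -0.04206533, -0.04241911]), 'grasp_force': 0.0, 'width': 87.49890151695458}
scene [[538.90222976   0.         283.59474677]
 [  0.         538.90222976 207.85175185]
 [  0.           0.           1.        ]] -0.20995395154637886 [[-7.79546009e-01  6.26344203e-01 -9.78968512e-04  3.79842077e+02]
 [ 4.93821252e-01  6.13645406e-01 -6.16100549e-01 -2.77962559e+02]
 [-3.85290268e-01 -4.80762160e-01 -7.87666906e-01  1.78407519e+03]
 [ 0.00000000e+00  0.00000000e+00  0.00000000e+00  1.00000000e+00]]
top [[522.53985335   0.         278.44729333]
 [  0.         522.53985335 208.45472225]
 [  0.           0.           1.        ]] -0.09691002064163141 [[-6.69589122e-03 -9.99805889e-01 -1.85296947e-02  8.70467743e+01]
 [-9.94798471e-01  8.54355407e-03 -1.01503741e-01  5.77660085e+02]
 [ 1.01642347e-01  1.77536540e-02 -9.94662576e-01  1.17785954e+03]
 [ 0.00000000e+00  0.00000000e+00  0.00000000e+00  1.00000000e+00]]
```

```bash
cat > h.py <<'E'
import numpy as np,cv2
from workcell import readout,get_image,ctrl
from scipy.spatial.transform import Rotation as R
def cam(n):
    d=get_image(n); return d
def proj(d,P):
    P=np.atleast_2d(P); E=d["extrinsics"]; c=P@E[:3,:3].T+E[:3,3]; s=c[:,:2]/c[:,2:]
    r2=(s**2).sum(1,keepdims=True); s=s*(1+d["k1"]*r2)
    K=d["intrinsics"]; return s*K[0,0]+K[:2,2]
def ray(d,uv):
    K=d["intrinsics"]; q=(np.atleast_2d(uv)-K[:2,2])/K[0,0]; s=q.copy()
    for _ in range(30): s=q/(1+d["k1"]*(s**2).sum(1,keepdims=True))
    E=d["extrinsics"]; v=np.c_[s,np.ones(len(s))]@E[:3,:3]; o=-E[:3,:3].T@E[:3,3]
    return o,v
def at_z(d,uv,z):
    o,v=ray(d,uv); return o+v*((z-o[2])/v[:,2:])
def crop(d,x0,y0,x1,y1,f,name):
    im=d["pixels"][y0:y1,x0:x1,::-1]; cv2.imwrite(name,cv2.resize(im,None,fx=f,fy=f,interpolation=cv2.INTER_CUBIC))
E
```

```text
(no output)
```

View pics/top0.png

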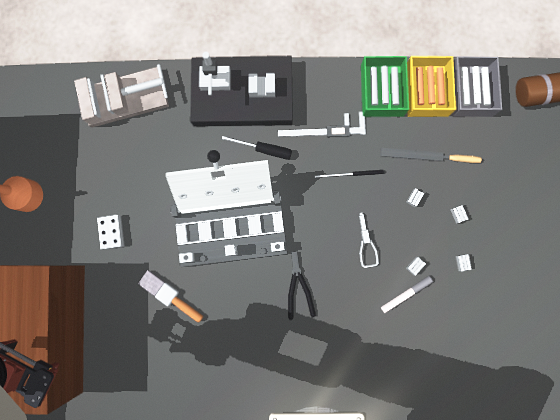

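View pics/scene0.png

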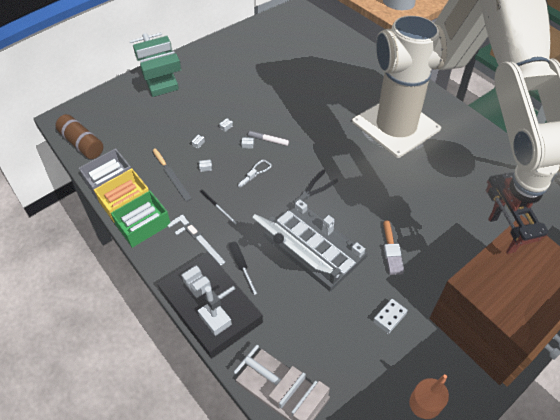

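```bash
python3 - <<'E'
from h import *
d=cam("top")
crop(d,350,185,480,285,6,"pics/bl.png"); crop(d,165,145,295,270,4.8,"pics/jig.png")
E
```

```text
(no output)
```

View pics/bl.png

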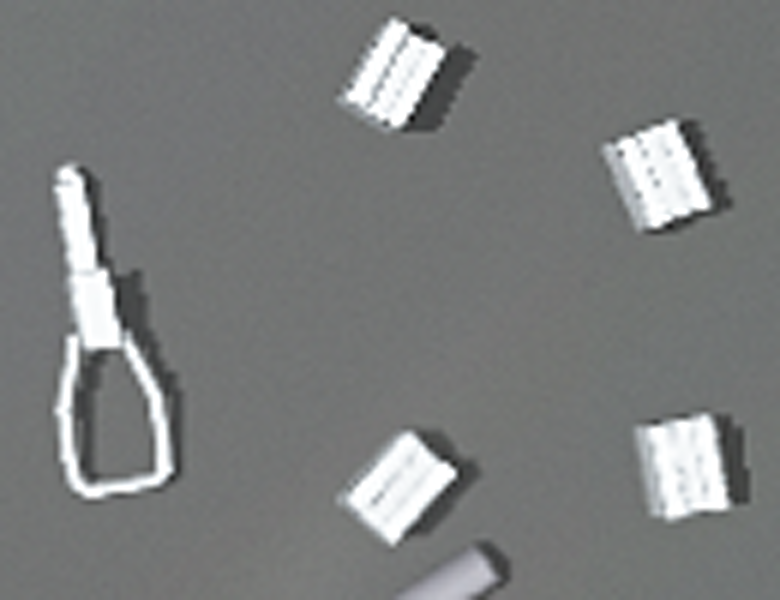

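View pics/jig.png

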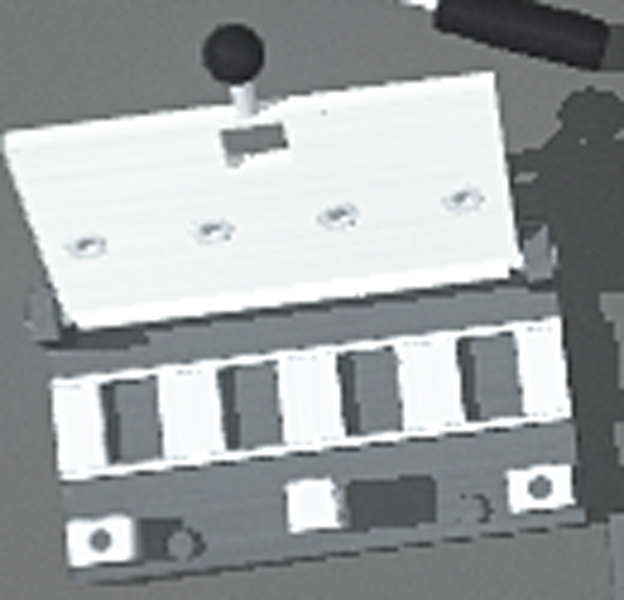

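```bash
cat >> h.py <<'E'
def blanks(d,win=(350,185,480,285),thr=215,f=6,z=22):
    x0,y0,x1,y1=win; g=cv2.cvtColor(d["pixels"][y0:y1,x0:x1],cv2.COLOR_RGB2GRAY)
    g=cv2.resize(g,None,fx=f,fy=f,interpolation=cv2.INTER_CUBIC)
    cs,_=cv2.findContours((g>thr).astype('uint8'),0,1); out=[]
    for c in cs:
        if cv2.contourArea(c)<20*f*f: continue
        uv=(c[:,0,:]+.5)/f-.5+[x0,y0]; P=at_z(d,uv,z)[:,:2].astype('float32')
        (c0,s,a)=cv2.minAreaRect(P); 
        if s[0]<s[1]: s=s[::-1]; a+=90
        out.append((np.round(c0,1),np.round(s,1),round((a+90)%180-90,1)))
    return out
def wire(d,T,pts): return proj(d,pts@T[:3,:3].T+T[:3,3])
E
python3 - <<'E'
from h import *
from scipy.optimize import least_squares
d=cam("top")
for t in (190,215,235):
    print(t)
    for b in blanks(d,thr=t): print(b)
f=4.8
uv=(np.array([(102,380),(156,376),(162,460),(110,463),(457,338),(515,332),(522,415),(465,421),(285,483),(335,478),(343,525),(292,532)])+.5)/f-.5+[165,145]
J=[]
for y in (87,-87):
    J+=[(20.5,y+14.5,33),(20.5,y-14.5,33),(-20.5,y-14.5,33),(-20.5,y+14.5,33)]
J+=[(-40.5,11,79),(-40.5,-11,79),(-63.5,-11,79),(-63.5,11,79)]
J=np.array(J,float)
def T(p): 
    c,s=np.cos(p[2]),np.sin(p[2]); return lambda X: np.c_[c*X[:,0]-s*X[:,1]+p[0],s*X[:,0]+c*X[:,1]+p[1],X[:,2]]
r=least_squares(lambda p:(proj(d,T(p)(J))-uv).ravel(),[600,0,0.1],x_scale=[100,100,.1])
print(r.x,np.round(r.fun.reshape(-1,2),1).tolist())
np.save("jig.npy",r.x)
# pin: tip, shoulder, headend
pu=(np.array([(68,165),(89,269),(101,346),(128,485)])+.5)/6-.5+[350,185]
for u,z in zip(pu,(9.5,9.5,20,8)): print(at_z(d,u,z))
# leaf: ball pixel
bu=(np.array([234,53.])+.5)/f-.5+[165,145]
for q in (1.85,1.9,1.95,2,2.05):
    P=T(r.x)(np.array([[52-157*np.cos(q),0,54+157*np.sin(q)]])); print(q,P,proj(d,P)-bu)
s=cam("scene")
im=s["pixels"][:,:,::-1].copy(); im=cv2.resize(im,None,fx=4,fy=4,interpolation=2)
for X in T(r.x)(J): cv2.circle(im,tuple(int(v) for v in (proj(s,X)[0]+.5)*4-.5),3,(0,0,255),-1)
for b in blanks(d): cv2.circle(im,tuple(int(v) for v in (proj(s,[*b[0],22])[0]+.5)*4-.5),3,(0,0,255),-1)
cv2.imwrite("pics/s1.png",im[400:1000,760:1480])
E
```

```text
190
(array([ 443.8, -234.4]), array([37.8, 25.8]), -43.6)
(array([ 449.4, -347. ]), array([36.9, 27.7]), 11.0)
(array([ 505.5, -120.3]), array([128.1,  41.8]), 5.3)
(array([ 562.9, -340.7]), array([37.9, 29. ]), 23.5)
(array([ 603.6, -237.5]), array([37.9, 25.5]), -31.4)
215
(array([ 443.7, -234.8]), array([37. , 24.7]), -43.4)
(array([ 449.5, -347.5]), array([36.1, 25.4]), 11.0)
(array([ 473. , -123.3]), array([61.8, 40.8]), 6.2)
(array([ 533.1, -114.8]), array([71.1, 15. ]), 9.2)
(array([ 563.5, -342. ]), array([36.1, 25.5]), 20.2)
(array([ 601. , -241.7]), array([36.5, 15.4]), -30.7)
(array([ 607.8, -231. ]), array([36.8,  8.6]), -31.3)
235
(array([ 443.9, -234.9]), array([36.1, 24.1]), -43.6)
(array([ 449.6, -347.6]), array([35.4, 24. ]), 10.5)
(array([ 472.8, -123.5]), array([60.9, 39.9]), 5.1)
(array([ 533.1, -115.3]), array([70.2, 14.5]), 8.2)
(array([ 563.6, -342.3]), array([35.5, 24.5]), 20.5)
(array([ 600.9, -241.9]), array([35.5, 14.7]), -30.3)
(array([ 608., -231.]), array([36. ,  7.7]), -31.3)
[5.34633962e+02 1.95800330e+02 1.13181637e-01] [[-0.8, 0.3], [0.3, -0.4], [0.9, -0.3], [-0.6, 0.6], [-0.2, -0.0], [0.2, -0.3], [0.9, 0.1], [0.2, 0.3], [0.2, -0.2], [-0.3, -0.4], [-0.8, 0.2], [-0.1, -0.1]]
[[ 570.19290266 -110.67944567    9.5       ]]
[[ 529.35825486 -117.99610028    9.5       ]]
[[ 498.91479287 -120.45453008   20.        ]]
[[ 445.26932195 -131.64134934    8.        ]]
1.85 [[629.29208885 206.55987461 204.92020687]] [[ 1.26092578 19.06408015]]
1.9 [[636.73296724 207.40566002 202.56911377]] [[ 1.03197692 15.59564179]]
1.95 [[644.04779263 208.23711731 199.84667526]] [[ 0.83753108 12.24353645]]
2 [[651.21828174 209.05216827 196.75969601]] [[0.67786669 9.01828416]]
2.05 [[658.2265121  209.8487757  193.31589188]] [[0.55309656 5.92961793]]
```

View pics/s1.png

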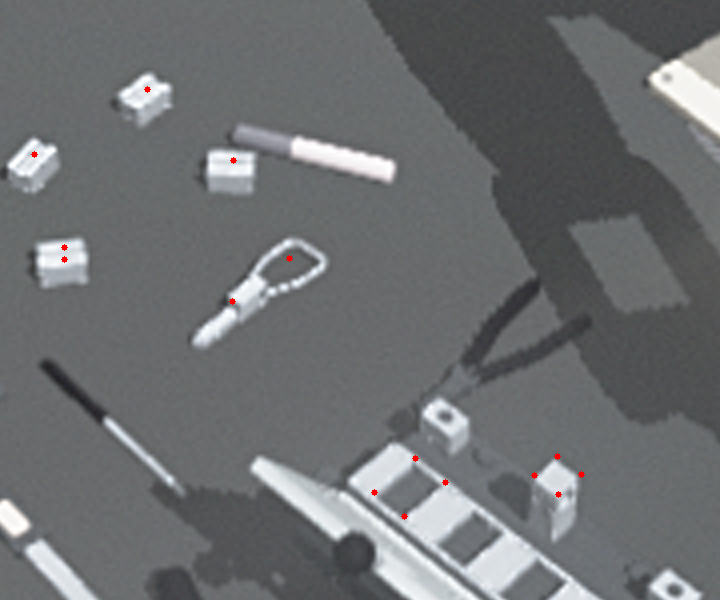

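```bash
python3 - <<'E'
from h import *
p=np.load("jig.npy"); c,s=np.cos(p[2]),np.sin(p[2])
t=cam("top");S=cam("scene")
def ball(d,win):
    x0,y0,x1,y1=win;g=d["pixels"][y0:y1,x0:x1].max(2);m=(g<45).astype('uint8')
    n,l,st,ce=cv2.connectedComponentsWithStats(m); print(st[1:].tolist(),np.round(ce[1:]+[x0,y0],1).tolist())
ball(t,(200,145,232,170)); ball(S,(262,225,295,252))
def tri(u1,u2):
    o1,v1=ray(t,u1);o2,v2=ray(S,u2);A=np.c_[v1[0],-v2[0]];k=np.linalg.lstsq(A,o2-o1,rcond=None)[0]
    a,b=o1+k[0]*v1[0],o2+k[1]*v2[0]; return a,b
a,b=tri([213.3,155.6],[278.5,238]);m=(a+b)/2
print(a,b); x,y=m[:2]-p[:2]; jx,jy=c*x+s*y,-s*x+c*y; print(jx,jy,m[2],np.hypot(jx-52,m[2]-54),np.arctan2(m[2]-54,52-jx))
E
```

```text
[[14, 6, 5, 3, 6], [19, 10, 1, 3, 3], [14, 14, 5, 3, 5]] [[216.2, 152.0], [219.0, 156.0], [216.0, 160.4]]
[] []
[672.599658   212.60887657 183.48151211] [673.04284122 212.20494038 183.51493714]
139.178685800682 0.893433517063162 183.49822462383838 156.1086590764911 2.1633109347685573
```

Request:
{"api": "step_arm", "payload": {
  "targets": [
    [[0.1, -0.8, 0, 0, 0, -0.22, 0.45], [0.15, -0.8, 0, 0, 0, -0.22, 0.45], [0.18, -0.8, 0, 0, 0, -0.22, 0.45], [0.18, -0.8, 0, 0, 0, -0.22, 0.45], [0.18, -0.8, 0, 0, 0, -0.22, 0.45]]
  ]
}}

```text
t: 0.98
ee_pos: [311.9, 361.3, 404.8]
orientation: [0.82, 3.033, 0.0]
ft_force: [-0.8, 0.3, 1.2]
width: 41.9
grasp_force: 0.0
```

Request:
{"api": "step_arm", "payload": {
  "targets": [
    [[0.18, -0.8, 0, 0, 0, -0.22, 0.45], [0.18, -0.8, 0, 0, 0, -0.22, 0.45], [0.18, -0.8, 0, 0, 0, -0.22, 0.45], [0.18, -0.8, 0, 0, 0, -0.22, 0.45], [0.18, -0.8, 0, 0, 0, -0.22, 0.45]]
  ]
}}

```text
t: 1.6
ee_pos: [356.9, 161.3, 404.9]
orientation: [0.935, 2.999, 0.001]
ft_force: [-0.3, -0.2, 0.1]
width: 39.2
grasp_force: 0.0
```

Request:
{"api": "step_arm", "payload": {
  "targets": [
    [[0.18, -0.8, -0.1, 0, 0, -0.22, 0.45], [0.18, -0.8, -0.2, 0, 0, -0.22, 0.45], [0.18, -0.8, -0.2, 0, 0, -0.22, 0.45], [0.18, -0.8, -0.2, 0, 0, -0.22, 0.45], [0.18, -0.8, -0.2, 0, 0, -0.22, 0.45]]
  ]
}}

```text
t: 2.22
ee_pos: [402.0, -38.8, 359.6]
orientation: [1.05, 2.96, 0.0]
ft_force: [0.5, 1.1, 0.2]
width: 39.2
grasp_force: 0.0
```

Request:
{"api": "step_arm", "payload": {
  "targets": [
    [[0.18, -0.8, -0.3, 0, 0, -0.22, 0.45], [0.18, -0.8, -0.3, 0, 0, -0.22, 0.45], [0.18, -0.8, -0.3, 0, 0, -0.22, 0.45], [0.18, -0.8, -0.3, 0, 0, -0.22, 0.45], [0, 0, 0, 0, 0, 0, 0.45]]
  ]
}}

```text
t: 2.85
ee_pos: [438.1, -199.4, 298.9]
orientation: [-1.144, -2.925, 0.0]
ft_force: [0.0, 0.4, 0.4]
width: 39.5
grasp_force: 0.0
```

```bash
cat >> h.py <<'E'
def go(x,y,ztip,yaw):
    o=readout.get_obs(); p=o["ee_pos"]; Rm=R.from_rotvec(o["orientation"]).as_matrix()
    ya=np.degrees(np.arctan2(Rm[1,1],Rm[0,1])); dy=(yaw-ya+90)%180-90
    # tilt correction: rotation taking tool z to down
    w=np.degrees(np.cross(Rm[:,2],[0,0,-1]))
    print("pose",np.round(p,1),"yaw",round(ya,1),"q6",round(float(o["qpos"][5]),2),"w",round(o["width"],1),"-> rows units d",np.round((np.array([x,y,ztip+182])-p)/50,3),"turn",np.round(w/4,2)[:2],round(dy/4,2))
E
python3 - <<'E'
from h import *
go(443.8,-234.7,10.5,46.5)
d=cam("top"); print(blanks(d,thr=190))
E
```

```text
pose [ 438.1 -199.4  298.9] yaw 47.3 q6 -1.28 w 39.5 -> rows units d [ 0.114 -0.705 -2.127] turn [-0.   -0.01] -0.19
[(array([ 455.8, -334.6]), array([115.5,  98.1]), -2.1), (array([ 462.6, -256.1]), array([135.2,  63.1]), -9.1), (array([ 505.5, -119.7]), array([127.9,  41.6]), 6.2), (array([ 563. , -340.7]), array([37.8, 28.7]), 23.6), (array([ 603.6, -237.5]), array([37.9, 25.5]), -31.4)]
```

Request:
{"api": "step_arm", "payload": {
  "targets": [
    [[0.057, -0.355, -0.4, 0, 0, -0.1, 0.45], [0.057, -0.35, -0.7, 0, 0, -0.1, 0.45], [0, 0, -0.6, 0, 0, 0, 0.45], [0, 0, -0.427, 0, 0, 0, 0.45], [0, 0, 0, 0, 0, 0, 0.45]]
  ]
}}

```text
t: 3.52
ee_pos: [443.0, -231.4, 192.7]
orientation: [-1.157, -2.917, -0.001]
ft_force: [-0.6, 0.5, 0.2]
width: 39.6
grasp_force: 0.0
```

Request:
{"api": "step_arm", "payload": {
  "targets": [
    [[0, 0, 0, 0, 0, 0, 0], [0, 0, 0, 0, 0, 0, 0], [0, 0, 0, 0, 0, 0, 0], [0, 0, 0, 0, 0, 0, 0], [0, 0, 0.5, 0, 0, 0, 0]]
  ]
}}

```text
t: 4.15
ee_pos: [443.0, -232.3, 218.0]
orientation: [-1.159, -2.917, -0.0]
ft_force: [-0.0, 0.4, -1.6]
width: 23.5
grasp_force: 30.0
```

```bash
python3 - <<'E'
from h import *
go(544.5,109.4,70,-83.5)
crop(cam("top"),350,185,480,285,6,"pics/g1.png")
E
```

```text
pose [ 443.  -232.3  218. ] yaw 46.7 q6 -1.32 w 23.5 -> rows units d [2.031 6.835 0.679] turn [-0.02 -0.03] 12.46
```

View pics/g1.png

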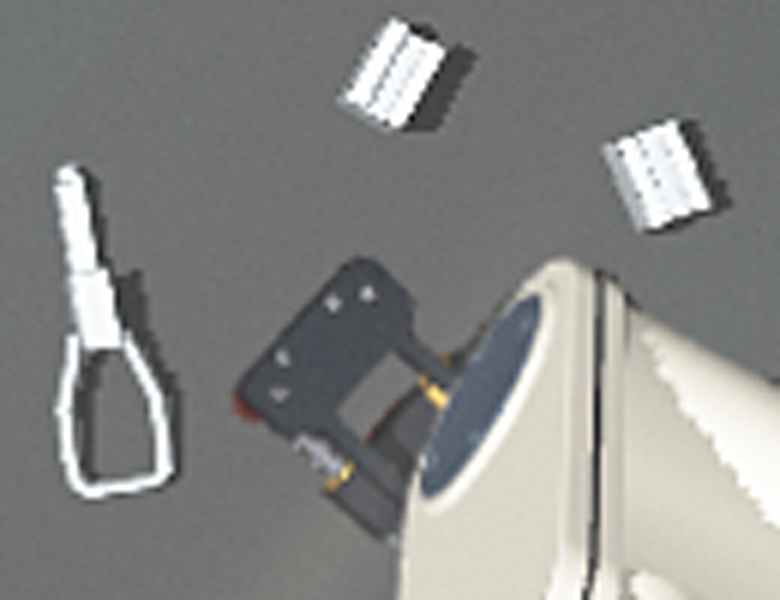

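Request:
{"api": "step_arm", "payload": {
  "targets": [
    [[0, 0, 0.4, 0, 0, -0.5, 0], [0, 0.1, 0.4, 0, 0, -1, 0], [0.05, 0.2, 0.4, 0, 0, -1, 0], [0.05, 0.3, 0.4, 0, 0, -1, 0], [0.05, 0.3, 0.1, 0, 0, -1, 0]]
  ]
}}

```text
t: 4.82
ee_pos: [451.3, -187.5, 304.6]
orientation: [1.605, 2.698, 0.0]
ft_force: [-0.6, -0.2, -2.1]
width: 23.8
grasp_force: 30.0
```

Request:
{"api": "step_arm", "payload": {
  "targets": [
    [[0.05, 0.3, 0, 0, 0, -1, 0], [0.05, 0.3, 0, 0, 0, -1, 0], [0.05, 0.3, 0, 0, 0, -1, 0], [0.05, 0.3, 0, 0, 0, -1, 0], [0.05, 0.3, 0, 0, 0, -1, 0]]
  ]
}}

```text
t: 5.45
ee_pos: [463.4, -112.2, 303.3]
orientation: [2.05, 2.38, 0.0]
ft_force: [0.1, 0.0, -1.5]
width: 23.6
grasp_force: 30.0
```

Request:
{"api": "step_arm", "payload": {
  "targets": [
    [[0.05, 0.3, 0, 0, 0, -1, 0], [0.05, 0.3, 0, 0, 0, -1, 0], [0.05, 0.3, 0, 0, 0, -1, 0], [0.05, 0.3, 0, 0, 0, -1, 0], [0.05, 0.3, 0, 0, 0, -1, 0]]
  ]
}}

```text
t: 6.08
ee_pos: [475.9, -37.2, 303.3]
orientation: [2.432, 1.988, 0.001]
ft_force: [-0.7, -0.4, -1.5]
width: 23.8
grasp_force: 30.0
```

Request:
{"api": "step_arm", "payload": {
  "targets": [
    [[0.05, 0.3, 0, 0, 0, -1, 0], [0.05, 0.3, 0, 0, 0, -1, 0], [0.05, 0.3, 0, 0, 0, -1, 0], [0.05, 0.3, 0, 0, 0, -1, 0], [0.05, 0.3, 0, 0, 0, -1, 0]]
  ]
}}

```text
t: 6.7
ee_pos: [488.4, 37.8, 303.3]
orientation: [2.741, 1.535, 0.0]
ft_force: [-0.6, -0.5, -1.4]
width: 23.9
grasp_force: 30.0
```

Request:
{"api": "step_arm", "payload": {
  "targets": [
    [[0.05, 0.3, 0, 0, 0, -1, 0], [0.05, 0.3, 0, 0, 0, -1, 0], [0.05, 0.3, 0, 0, 0, -1, 0], [0.05, 0.3, 0, 0, 0, -1, 0], [0.05, 0.3, 0, 0, 0, -1, 0]]
  ]
}}

```text
t: 7.32
ee_pos: [500.9, 112.7, 303.3]
orientation: [2.966, 1.036, 0.0]
ft_force: [-0.2, 0.1, -2.0]
width: 23.6
grasp_force: 30.0
```

Request:
{"api": "step_arm", "payload": {
  "targets": [
    [[0.05, 0.3, 0, 0, 0, -1, 0], [0.05, 0.3, 0, 0, 0, -1, 0], [0.05, 0.3, 0, 0, 0, -1, 0], [0.05, 0.3, 0, 0, 0, -1, 0], [0.05, 0.3, 0, 0, 0, -1, 0]]
  ]
}}

```text
t: 7.95
ee_pos: [513.4, 187.7, 303.2]
orientation: [-3.101, -0.505, -0.0]
ft_force: [0.3, 0.4, -1.0]
width: 23.9
grasp_force: 30.0
```

Request:
{"api": "step_arm", "payload": {
  "targets": [
    [[0.05, 0.3, 0, 0, 0, -1, 0], [0.05, 0.3, 0, 0, 0, -1, 0], [0.05, 0.3, 0, 0, 0, -1, 0], [0.05, 0.3, 0, 0, 0, 0, 0], [0, 0, 0, 0, 0, 0, 0]]
  ]
}}

```text
t: 8.57
ee_pos: [523.6, 248.1, 303.3]
orientation: [-3.136, -0.186, -0.001]
ft_force: [-0.3, -0.1, -1.8]
width: 23.4
grasp_force: 30.0
```

```bash
python3 - <<'E'
from h import *
go(524.8+2.2,282.4,36,-83.5)
crop(cam("scene"),230,170,390,290,5,"pics/g2.png")
print(blanks(cam("top"),thr=190))
E
```

```text
pose [523.6 248.1 303.3] yaw -83.2 q6 1.87 w 23.4 -> rows units d [ 0.069  0.686 -1.706] turn [-0.    0.01] -0.07
[(array([ 449.7, -346.8]), array([36.6, 27.2]), 9.9), (array([ 563.4, -341.7]), array([36.6, 26.8]), 20.0), (array([ 603.5, -237.6]), array([37.9, 25.4]), -31.3)]
```

View pics/g2.png

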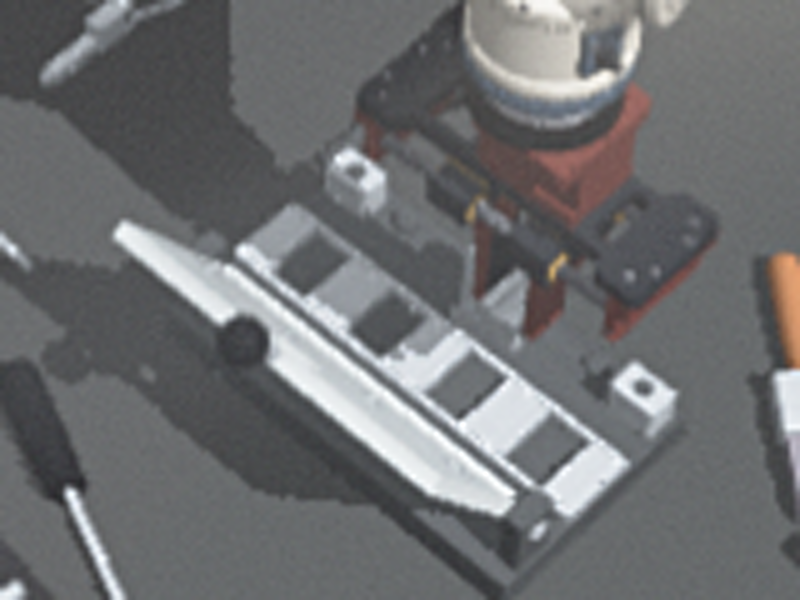

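Request:
{"api": "step_arm", "payload": {
  "targets": [
    [[0.03, 0.35, 0, 0, 0, -0.07, 0], [0.03, 0.32, -0.4, 0, 0, 0, 0], [0, 0, -0.6, 0, 0, 0, 0], [0, 0, -0.466, 0, 0, 0, 0], [0, 0, 0, 0, 0, 0, 0]]
  ]
}}

```text
t: 9.3
ee_pos: [526.3, 281.2, 228.6]
orientation: [3.136, 0.175, -0.003]
ft_force: [0.2, 0.4, -1.5]
width: 23.8
grasp_force: 30.0
```

```bash
python3 - <<'E'
from h import *
go(524.8+2.2,282.4,36,-83.5)
d=cam("scene"); p=np.load("jig.npy"); c,s=np.cos(p[2]),np.sin(p[2])
im=cv2.resize(d["pixels"][:,:,::-1],None,fx=8,fy=8,interpolation=2)
N=np.array([524.8,282.2])
for z,col in ((33,(0,0,255)),):
  for a,b in ((20.5,14.5),(20.5,-14.5),(-20.5,-14.5),(-20.5,14.5)):
    w=[N[0]+c*a-s*b,N[1]+s*a+c*b,z]; cv2.circle(im,tuple(int(v) for v in (proj(d,w)[0]+.5)*8),3,col,-1)
u=proj(d,[525,282,33])[0]*8; x,y=int(u[0])-300,int(u[1])-300
cv2.imwrite("pics/g3.png",im[y:y+500,x:x+600])
E
```

```text
pose [526.3 281.2 228.6] yaw -83.6 q6 1.93 w 23.8 -> rows units d [ 0.015  0.024 -0.213] turn [ 0.01 -0.03] 0.03
```

View pics/g3.png

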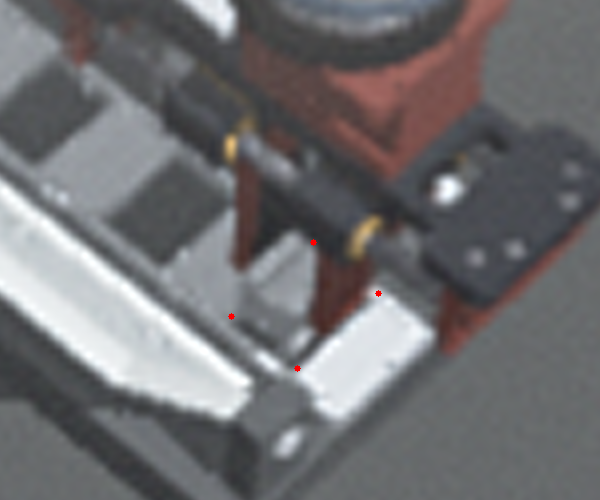

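Request:
{"api": "step_arm", "payload": {
  "targets": [
    [[0.015, 0.024, 0, 0, 0, 0, 0], [0, 0, -0.06, 0, 0, 0, 0], [0, 0, -0.07, 0, 0, 0, 0], [0, 0, -0.07, 0, 0, 0, 0], [0, 0, 0, 0, 0, 0, 0]]
  ]
}}

```text
t: 9.98
ee_pos: [527.1, 281.9, 219.8]
orientation: [3.137, 0.174, -0.001]
ft_force: [0.2, 0.4, -1.7]
width: 23.7
grasp_force: 30.0
```

Request:
{"api": "step_arm", "payload": {
  "targets": [
    [[0, 0, -0.03, 0, 0, 0, 0], [0, 0, 0, 0, 0, 0, 0.5], [0, 0, 0, 0, 0, 0, 0.5], [0, 0, 0, 0, 0, 0, 0.5], [0, 0, 0.3, 0, 0, 0, 0.5]]
  ]
}}

```text
t: 10.6
ee_pos: [526.8, 281.8, 233.0]
orientation: [3.136, 0.175, -0.004]
ft_force: [-0.7, -0.2, -0.5]
width: 44.0
grasp_force: 0.0
```

Request:
{"api": "step_arm", "payload": {
  "targets": [
    [[0, 0, 0.6, 0, 0, 0, 0.5], [0, -0.4, 0.6, 0, 0, 0, 0.5], [0, -0.9, 0, 0, 0, 0, 0.5], [0, -0.9, 0, 0, 0, 0, 0.5], [0, -0.9, 0, 0, 0, 0, 0.5]]
  ]
}}

```text
t: 11.22
ee_pos: [527.2, 125.8, 294.7]
orientation: [-3.136, -0.175, -0.002]
ft_force: [1.0, 0.2, 0.3]
width: 43.7
grasp_force: 0.0
```

Request:
{"api": "step_arm", "payload": {
  "targets": [
    [[0, -0.9, 0, 0, 0, 0, 0.5], [0, -0.9, 0, 0, 0, 0, 0.5], [0.1, -0.9, 0, 0, 0, -0.95, 0.5], [0.15, -0.7, 0, 0, 0, -0.95, 0.5], [0.15, -0.7, 0, 0, 0, -0.95, 0.5]]
  ]
}}

```text
t: 11.85
ee_pos: [547.5, -79.4, 294.6]
orientation: [3.138, -0.142, 0.002]
ft_force: [-0.2, 0.7, 0.4]
width: 44.1
grasp_force: 0.0
```

Request:
{"api": "step_arm", "payload": {
  "targets": [
    [[0.2, -0.7, 0, 0, 0, -0.95, 0.5], [0.2, -0.6, 0, 0, 0, -0.95, 0.5], [0.2, -0.6, 0, 0, 0, -0.95, 0.5], [0.2, -0.5, 0, 0, 0, -0.95, 0.5], [0.2, -0.3, 0, 0, 0, -0.95, 0.5]]
  ]
}}

```text
t: 12.48
ee_pos: [597.5, -214.4, 294.6]
orientation: [3.071, -0.659, 0.002]
ft_force: [0.3, -0.4, -0.0]
width: 44.1
grasp_force: 0.0
```

```bash
python3 - <<'E'
from h import *
go(603.3,-237.8,10.5,-121.3)
d=cam("top"); crop(d,165,145,295,270,4.8,"pics/j2.png"); print(blanks(d,thr=190))
E
```

```text
pose [ 597.5 -214.4  294.6] yaw -114.2 q6 1.63 w 44.1 -> rows units d [ 0.116 -0.469 -2.042] turn [0.01 0.01] -1.77
[(array([ 473.1, -123.3]), array([62.6, 41.5]), 6.0), (array([ 533.3, -114.9]), array([71.7, 15.7]), 8.8), (array([ 610.4, -371.5]), array([42.7, 39.4]), -0.3), (array([ 514.8, -303.4]), array([234.8, 165.6]), -2.3), (array([ 565.6, -245.8]), array([147.4,  64.7]), -10.7)]
```

View pics/j2.png

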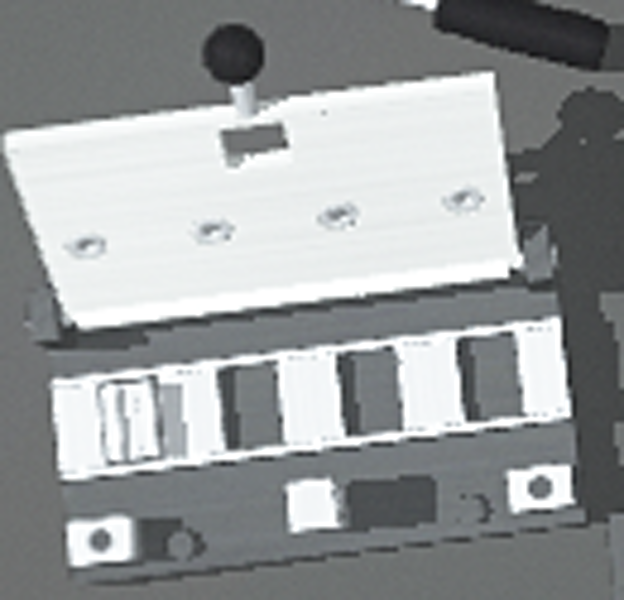

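Request:
{"api": "step_arm", "payload": {
  "targets": [
    [[0.06, -0.24, -0.3, 0, 0, -0.9, 0.5], [0.056, -0.23, -0.5, 0, 0, -0.87, 0.5], [0, 0, -0.6, 0, 0, 0, 0.5], [0, 0, -0.2, 0, 0, 0, 0.5], [0, 0, 0, 0, 0, 0, 0.5]]
  ]
}}

```text
t: 13.15
ee_pos: [602.9, -236.1, 213.6]
orientation: [-3.027, 0.841, 0.001]
ft_force: [-0.7, 1.1, 0.1]
width: 43.3
grasp_force: 0.0
```

```bash
python3 - <<'E'
from h import *
go(603.3,-237.8,10.5,-121.3)
E
```

```text
pose [ 602.9 -236.1  213.6] yaw -121.1 q6 1.72 w 43.3 -> rows units d [ 0.008 -0.033 -0.422] turn [-0.01 -0.01] -0.06
```

Request:
{"api": "step_arm", "payload": {
  "targets": [
    [[0.008, -0.033, -0.2, 0, 0, -0.06, 0.5], [0, 0, -0.22, 0, 0, 0, 0.5], [0, 0, 0, 0, 0, 0, 0.5], [0, 0, 0, 0, 0, 0, 0], [0, 0, 0, 0, 0, 0, 0]]
  ]
}}

```text
t: 13.78
ee_pos: [603.5, -238.2, 192.8]
orientation: [3.025, -0.849, 0.001]
ft_force: [0.2, -0.7, 0.4]
width: 27.3
grasp_force: 0.0
```

Request:
{"api": "step_arm", "payload": {
  "targets": [
    [[0, 0, 0, 0, 0, 0, 0], [0, 0, 0, 0, 0, 0, 0], [0, 0, 0.5, 0, 0, 0, 0], [0, 0, 0.8, 0, 0, 0, 0], [-0.1, 0.2, 0.8, 0, 0, 0.5, 0]]
  ]
}}

```text
t: 14.4
ee_pos: [598.3, -228.4, 298.2]
orientation: [3.039, -0.796, -0.001]
ft_force: [0.1, -0.2, -1.0]
width: 23.7
grasp_force: 30.0
```

Request:
{"api": "step_arm", "payload": {
  "targets": [
    [[-0.3, 0.8, 0, 0, 0, 1, 0], [-0.3, 0.8, 0, 0, 0, 1, 0], [-0.3, 0.8, 0, 0, 0, 1, 0], [-0.3, 0.8, 0, 0, 0, 1, 0], [-0.1, 0.8, 0, 0, 0, 1, 0]]
  ]
}}

```text
t: 15.02
ee_pos: [532.3, -27.0, 297.4]
orientation: [3.131, -0.253, -0.001]
ft_force: [1.2, -0.5, -1.0]
width: 23.9
grasp_force: 30.0
```

Request:
{"api": "step_arm", "payload": {
  "targets": [
    [[0, 0.8, 0, 0, 0, 1, 0], [0, 0.8, 0, 0, 0, 1, 0], [0, 0.8, 0, 0, 0, 1, 0], [0, 0.8, 0, 0, 0, 0.9, 0], [0, 0.8, 0, 0, 0, 0, 0]]
  ]
}}

```text
t: 15.65
ee_pos: [533.1, 173.2, 297.5]
orientation: [3.137, 0.172, -0.0]
ft_force: [1.2, -0.4, -2.3]
width: 23.3
grasp_force: 30.0
```

Request:
{"api": "step_arm", "payload": {
  "targets": [
    [[0, 0.5, 0, 0, 0, 0, 0], [0, 0.3, 0, 0, 0, 0, 0], [0, 0.1, -0.2, 0, 0, 0, 0], [0, 0, -0.3, 0, 0, 0, 0], [0, 0, 0, 0, 0, 0, 0]]
  ]
}}

```text
t: 16.27
ee_pos: [532.7, 215.8, 270.6]
orientation: [3.136, 0.17, -0.006]
ft_force: [-0.8, -0.9, -1.8]
width: 23.5
grasp_force: 30.0
```

```bash
python3 - <<'E'
from h import *
go(531.4,224.6,36.5,-83.5)
print(blanks(cam("top"),thr=190)+blanks(cam("top"),thr=230))
E
```

```text
pose [532.7 215.8 270.6] yaw -83.8 q6 1.83 w 23.5 -> rows units d [-0.026  0.176 -1.041] turn [ 0.02 -0.05] 0.07
[(array([ 450. , -347.7]), array([35.9, 26.3]), 11.9), (array([ 545.3, -112.5]), array([32. ,  8.3]), 9.7), (array([ 563. , -340.8]), array([37.9, 28.8]), 23.5), (array([ 458. , -346.1]), array([24. , 18.3]), -79.3), (array([ 563.5, -342.2]), array([35.6, 24.7]), 20.5)]
```

Request:
{"api": "step_arm", "payload": {
  "targets": [
    [[-0.026, 0.176, 0, 0, 0, 0.07, 0], [0, 0, -0.4, 0, 0, 0, 0], [0, 0, -0.4, 0, 0, 0, 0], [0, 0, -0.15, 0, 0, 0, 0], [0, 0, 0, 0, 0, 0, 0]]
  ]
}}

```text
t: 17.0
ee_pos: [531.9, 225.6, 224.4]
orientation: [3.136, 0.179, -0.002]
ft_force: [1.1, 0.9, -1.8]
width: 23.7
grasp_force: 30.0
```

Request:
{"api": "step_arm", "payload": {
  "targets": [
    [[0, 0, -0.05, 0, 0, 0, 0], [0, 0, -0.03, 0, 0, 0, 0], [0, 0, -0.01, 0, 0, 0, 0], [0, 0, 0, 0, 0, 0, 0], [0, 0, 0, 0, 0, 0, 0]]
  ]
}}

```text
t: 17.62
ee_pos: [532.2, 225.7, 220.6]
orientation: [-3.136, -0.179, -0.0]
ft_force: [-0.7, -0.0, -1.4]
width: 24.0
grasp_force: 30.0
```

Request:
{"api": "step_arm", "payload": {
  "targets": [
    [[-0.01, -0.015, -0.04, 0, 0, 0, 0], [0, 0, 0, 0, 0, 0, 0.5], [0, 0, 0, 0, 0, 0, 0.5], [0, 0, 0, 0, 0, 0, 0.5], [0, 0, 0.3, 0, 0, 0, 0.5]]
  ]
}}

```text
t: 18.25
ee_pos: [531.2, 224.7, 233.2]
orientation: [3.136, 0.179, -0.003]
ft_force: [-0.6, -0.8, 0.5]
width: 43.6
grasp_force: 0.0
```

Request:
{"api": "step_arm", "payload": {
  "targets": [
    [[0, 0, 0.6, 0, 0, 0, 0.5], [0, -0.4, 0.6, 0, 0, 0, 0.5], [0, -0.9, 0, 0, 0, 0, 0.5], [0, -0.9, 0, 0, 0, 0, 0.5], [0, -0.9, 0, 0, 0, 0, 0.5]]
  ]
}}

```text
t: 18.88
ee_pos: [531.7, 68.7, 294.9]
orientation: [-3.136, -0.18, -0.003]
ft_force: [0.1, 0.1, 0.2]
width: 43.9
grasp_force: 0.0
```

Request:
{"api": "step_arm", "payload": {
  "targets": [
    [[0, -0.9, 0, 0, 0, 0, 0.5], [0, -0.9, 0, 0, 0, 0, 0.5], [0.1, -0.9, 0, 0, 0, 0.5, 0.5], [0.1, -0.9, 0, 0, 0, 0.5, 0.5], [0.1, -0.9, 0, 0, 0, 0.5, 0.5]]
  ]
}}

```text
t: 19.5
ee_pos: [546.8, -156.6, 294.8]
orientation: [3.122, 0.345, 0.002]
ft_force: [-0.3, 0.1, -0.7]
width: 43.4
grasp_force: 0.0
```

Request:
{"api": "step_arm", "payload": {
  "targets": [
    [[0.1, -0.9, 0, 0, 0, 0.5, 0.5], [0.1, -0.9, 0, 0, 0, 0.5, 0.5], [0.1, -0.9, 0, 0, 0, 0.5, 0.5], [0.03, -0.5, -0.3, 0, 0, 0.5, 0.5], [0, 0, 0, 0, 0, 0, 0.5]]
  ]
}}

```text
t: 20.12
ee_pos: [562.7, -316.5, 278.5]
orientation: [-3.092, -0.556, 0.001]
ft_force: [-0.8, 0.2, 0.8]
width: 43.9
grasp_force: 0.0
```

```bash
python3 - <<'E'
from h import *
go(563.5,-342.1,10.5,-69.5)
E
```

```text
pose [ 562.7 -316.5  278.5] yaw -69.6 q6 0.68 w 43.9 -> rows units d [ 0.017 -0.511 -1.721] turn [-0.   -0.01] 0.03
```

Request:
{"api": "step_arm", "payload": {
  "targets": [
    [[0.017, -0.3, 0, 0, 0, 0, 0.5], [0, -0.211, -0.5, 0, 0, 0, 0.5], [0, 0, -0.8, 0, 0, 0, 0.5], [0, 0, -0.421, 0, 0, 0, 0.5], [0, 0, 0, 0, 0, 0, 0.5]]
  ]
}}

```text
t: 20.75
ee_pos: [563.7, -340.0, 191.4]
orientation: [-3.089, -0.56, 0.003]
ft_force: [0.0, -0.1, -0.2]
width: 43.4
grasp_force: 0.0
```

```bash
python3 - <<'E'
from h import *
go(563.5,-342.1,10.5,-69.5)
E
```

```text
pose [ 563.7 -340.   191.4] yaw -69.4 q6 0.65 w 43.4 -> rows units d [-0.004 -0.042  0.022] turn [-0.02 -0.03] -0.02
```

Request:
{"api": "step_arm", "payload": {
  "targets": [
    [[0, -0.03, 0.02, 0, 0, 0, 0.5], [0, 0, 0, 0, 0, 0, 0], [0, 0, 0, 0, 0, 0, 0], [0, 0, 0, 0, 0, 0, 0], [0, 0, 0, 0, 0, 0, 0]]
  ]
}}

```text
t: 21.38
ee_pos: [564.2, -342.3, 194.4]
orientation: [3.091, 0.56, 0.001]
ft_force: [0.3, 0.4, 6.7]
width: 24.0
grasp_force: 30.0
```

```bash
python3 - <<'E'
from h import *
go(563.5,-342.1,10.5,-69.5)
E
```

```text
pose [ 564.2 -342.3  194.4] yaw -69.5 q6 0.65 w 24.0 -> rows units d [-0.015  0.004 -0.037] turn [0.01 0.01] -0.01
```

Request:
{"api": "step_arm", "payload": {
  "targets": [
    [[0, 0, 0.5, 0, 0, 0, 0], [0, 0, 0.8, 0, 0, 0, 0], [-0.1, 0.2, 0.8, 0, 0, -0.5, 0], [-0.1, 0.8, 0, 0, 0, -0.5, 0], [-0.1, 0.9, 0, 0, 0, -0.5, 0]]
  ]
}}

```text
t: 22.0
ee_pos: [548.6, -246.6, 299.0]
orientation: [3.116, 0.393, 0.002]
ft_force: [0.4, 0.6, -1.7]
width: 23.9
grasp_force: 30.0
```

Request:
{"api": "step_arm", "payload": {
  "targets": [
    [[-0.1, 0.9, 0, 0, 0, -0.5, 0], [-0.1, 0.9, 0, 0, 0, -0.5, 0], [-0.02, 0.9, 0, 0, 0, -0.5, 0], [0, 0.9, 0, 0, 0, -0.5, 0], [0, 0.9, 0, 0, 0, 0, 0]]
  ]
}}

```text
t: 22.62
ee_pos: [537.6, -20.8, 298.4]
orientation: [-3.137, -0.178, 0.0]
ft_force: [-0.6, 0.8, -1.0]
width: 23.7
grasp_force: 30.0
```

Request:
{"api": "step_arm", "payload": {
  "targets": [
    [[0, 0.9, 0, 0, 0, 0, 0], [0, 0.9, 0, 0, 0, 0, 0], [0, 0.9, 0, 0, 0, 0, 0], [0, 0.8, 0, 0, 0, 0, 0], [0, 0, 0, 0, 0, 0, 0]]
  ]
}}

```text
t: 23.25
ee_pos: [537.7, 155.1, 298.4]
orientation: [-3.136, -0.184, -0.0]
ft_force: [-0.1, 0.4, -1.5]
width: 23.5
grasp_force: 30.0
```

```bash
python3 - <<'E'
from h import *
go(537.9,167,36.5,-83.5)
print(blanks(cam("top"),thr=190))
E
```

```text
pose [537.7 155.1 298.4] yaw -83.3 q6 1.71 w 23.5 -> rows units d [ 0.004  0.238 -1.598] turn [-0.  0.] -0.06
[(array([ 471.2, -123.4]), array([58.9, 41.6]), 6.2)]
```

Request:
{"api": "step_arm", "payload": {
  "targets": [
    [[0.004, 0.15, 0, 0, 0, -0.06, 0], [0, 0.088, -0.4, 0, 0, 0, 0], [0, 0, -0.6, 0, 0, 0, 0], [0, 0, -0.4, 0, 0, 0, 0], [0, 0, 0, 0, 0, 0, 0]]
  ]
}}

```text
t: 23.92
ee_pos: [538.0, 163.8, 227.4]
orientation: [3.137, 0.17, -0.003]
ft_force: [-0.3, 0.3, -1.1]
width: 24.0
grasp_force: 29.7
```

```bash
python3 - <<'E'
from h import *
go(537.9,167,36.5,-83.5)
crop(cam("top"),290,150,490,300,4,"pics/b3.png")
E
```

```text
pose [538.  163.8 227.4] yaw -83.8 q6 1.74 w 24.0 -> rows units d [-0.002  0.063 -0.178] turn [ 0.01 -0.03] 0.08
```

View pics/b3.png

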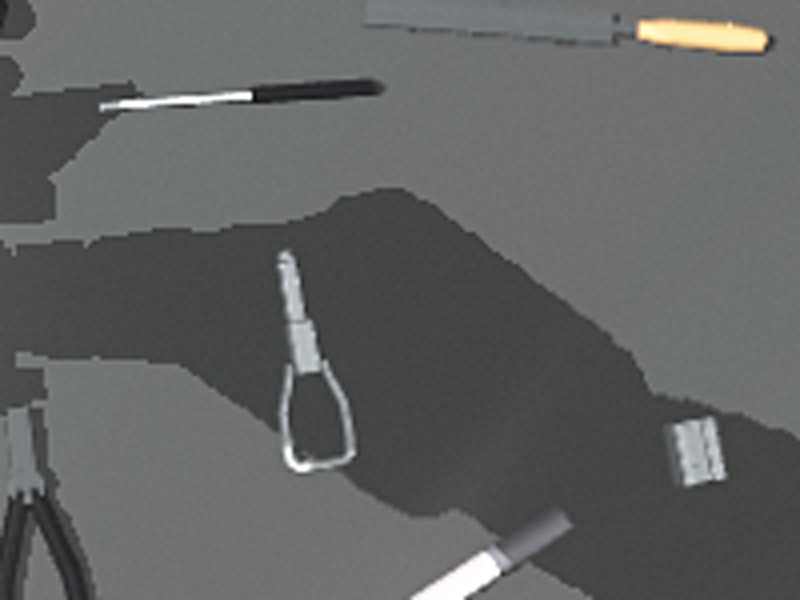

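Request:
{"api": "step_arm", "payload": {
  "targets": [
    [[0, 0.06, 0, 0, 0, 0.08, 0], [0, 0, -0.05, 0, 0, 0, 0], [0, 0, -0.05, 0, 0, 0, 0], [0, 0, -0.04, 0, 0, 0, 0], [0, 0, 0, 0, 0, 0, 0]]
  ]
}}

```text
t: 24.6
ee_pos: [538.1, 167.8, 221.3]
orientation: [3.136, 0.181, -0.001]
ft_force: [0.1, -0.4, -1.6]
width: 23.7
grasp_force: 29.7
```

Request:
{"api": "step_arm", "payload": {
  "targets": [
    [[0, 0, -0.04, 0, 0, 0, 0], [0, 0, 0, 0, 0, 0, 0.5], [0, 0, 0, 0, 0, 0, 0.5], [0, 0, 0, 0, 0, 0, 0.5], [0, 0, 0.3, 0, 0, 0, 0.5]]
  ]
}}

```text
t: 25.22
ee_pos: [537.8, 167.6, 234.2]
orientation: [3.136, 0.181, -0.003]
ft_force: [0.1, -0.4, 1.1]
width: 44.0
grasp_force: 0.0
```

Request:
{"api": "step_arm", "payload": {
  "targets": [
    [[0, 0, 0.6, 0, 0, 0, 0.5], [0, -0.4, 0.6, 0, 0, 0, 0.5], [0, -0.9, 0, 0, 0, 0, 0.5], [0, -0.9, 0, 0, 0, 0, 0.5], [0, -0.9, 0, 0, 0, 0, 0.5]]
  ]
}}

```text
t: 25.85
ee_pos: [538.2, 11.5, 295.8]
orientation: [3.136, 0.182, 0.003]
ft_force: [0.6, 0.4, 0.2]
width: 43.7
grasp_force: 0.0
```

Request:
{"api": "step_arm", "payload": {
  "targets": [
    [[-0.2, -0.9, 0, 0, 0, 0, 0.5], [-0.2, -0.9, 0, 0, 0, 0, 0.5], [-0.2, -0.9, 0, 0, 0, 0.2, 0.5], [-0.2, -0.9, 0, 0, 0, 0.2, 0.5], [-0.2, -0.9, 0, 0, 0, 0.2, 0.5]]
  ]
}}

```text
t: 26.48
ee_pos: [487.8, -213.7, 295.7]
orientation: [3.131, 0.248, 0.002]
ft_force: [2.2, 0.4, 0.2]
width: 44.1
grasp_force: 0.0
```

Request:
{"api": "step_arm", "payload": {
  "targets": [
    [[-0.2, -0.9, 0, 0, 0, 0.2, 0.5], [-0.3, -0.9, 0, 0, 0, 0.2, 0.5], [-0.2, -0.7, 0, 0, 0, 0, 0.5], [-0.07, 0, -0.3, 0, 0, 0, 0.5], [0, 0, 0, 0, 0, 0, 0.5]]
  ]
}}

```text
t: 27.1
ee_pos: [448.9, -336.4, 278.6]
orientation: [-3.126, -0.289, 0.003]
ft_force: [-0.1, 1.1, 0.8]
width: 44.0
grasp_force: 0.0
```

```bash
python3 - <<'E'
from h import *
go(449.7,-347.5,10.5,-79.2)
E
```

```text
pose [ 448.9 -336.4  278.6] yaw -79.4 q6 0.72 w 44.0 -> rows units d [ 0.016 -0.222 -1.723] turn [-0.03 -0.03] 0.06
```

Request:
{"api": "step_arm", "payload": {
  "targets": [
    [[0.016, -0.222, 0, 0, 0, 0.06, 0.5], [0, 0, -0.6, 0, 0, 0, 0.5], [0, 0, -0.7, 0, 0, 0, 0.5], [0, 0, -0.41, 0, 0, 0, 0.5], [0, 0, 0, 0, 0, 0, 0.5]]
  ]
}}

```text
t: 27.72
ee_pos: [450.5, -347.8, 192.9]
orientation: [-3.126, -0.298, 0.003]
ft_force: [0.1, 0.0, 1.0]
width: 44.0
grasp_force: 0.0
```

Request:
{"api": "step_arm", "payload": {
  "targets": [
    [[0, 0, 0, 0, 0, 0, 0], [0, 0, 0, 0, 0, 0, 0], [0, 0, 0, 0, 0, 0, 0], [0, 0, 0, 0, 0, 0, 0], [0, 0, 0, 0, 0, 0, 0]]
  ]
}}

```text
t: 28.35
ee_pos: [450.9, -348.7, 195.1]
orientation: [3.126, 0.297, 0.002]
ft_force: [0.2, 1.6, 6.9]
width: 23.7
grasp_force: 30.0
```

```bash
python3 - <<'E'
from h import *
go(449.7,-347.5,10.5,-79.2)
E
```

```text
pose [ 450.9 -348.7  195.1] yaw -79.2 q6 0.7 w 23.7 -> rows units d [-0.023  0.023 -0.052] turn [0.02 0.02] -0.01
```

Request:
{"api": "step_arm", "payload": {
  "targets": [
    [[0, 0, 0.5, 0, 0, 0, 0], [0, 0, 0.8, 0, 0, 0, 0], [0.1, 0.2, 0.8, 0, 0, -0.2, 0], [0.2, 0.8, 0, 0, 0, -0.2, 0], [0.2, 0.8, 0, 0, 0, -0.2, 0]]
  ]
}}

```text
t: 28.98
ee_pos: [475.5, -257.6, 299.8]
orientation: [3.132, 0.229, 0.002]
ft_force: [0.0, 0.3, -2.1]
width: 24.1
grasp_force: 30.0
```

Request:
{"api": "step_arm", "payload": {
  "targets": [
    [[0.2, 0.9, 0, 0, 0, -0.2, 0], [0.2, 0.9, 0, 0, 0, -0.2, 0], [0.2, 0.9, 0, 0, 0, -0.1, 0], [0.2, 0.9, 0, 0, 0, 0, 0], [0.2, 0.9, 0, 0, 0, 0, 0]]
  ]
}}

```text
t: 29.6
ee_pos: [525.5, -31.9, 299.1]
orientation: [3.137, 0.177, 0.0]
ft_force: [0.6, -0.4, -1.5]
width: 23.7
grasp_force: 30.0
```

Request:
{"api": "step_arm", "payload": {
  "targets": [
    [[0.2, 0.9, 0, 0, 0, 0, 0], [0.2, 0.9, 0, 0, 0, 0, 0], [0, 0.7, 0, 0, 0, 0, 0], [0, 0.2, 0, 0, 0, 0, 0], [0, 0, 0, 0, 0, 0, 0]]
  ]
}}

```text
t: 30.22
ee_pos: [545.2, 101.7, 298.9]
orientation: [3.136, 0.178, -0.001]
ft_force: [0.0, -0.4, -1.7]
width: 23.8
grasp_force: 30.0
```

```bash
python3 - <<'E'
from h import *
go(544.5,109.4,36.5,-83.5)
E
```

```text
pose [545.2 101.7 298.9] yaw -83.5 q6 1.62 w 23.8 -> rows units d [-0.015  0.154 -1.609] turn [ 0. -0.] -0.0
```

Request:
{"api": "step_arm", "payload": {
  "targets": [
    [[0.008, 0.154, 0, 0, 0, 0, 0], [0, 0, -0.5, 0, 0, 0, 0], [0, 0, -0.6, 0, 0, 0, 0], [0, 0, -0.32, 0, 0, 0, 0], [0, 0, 0, 0, 0, 0, 0]]
  ]
}}

```text
t: 30.85
ee_pos: [545.6, 108.8, 227.1]
orientation: [3.136, 0.175, -0.004]
ft_force: [0.7, 0.3, -1.2]
width: 23.8
grasp_force: 30.0
```

Request:
{"api": "step_arm", "payload": {
  "targets": [
    [[0, 0, -0.05, 0, 0, 0, 0], [0, 0, -0.05, 0, 0, 0, 0], [0, 0, -0.02, 0, 0, 0, 0], [0, 0, 0, 0, 0, 0, 0], [0, 0, 0, 0, 0, 0, 0]]
  ]
}}

```text
t: 31.48
ee_pos: [545.9, 109.4, 222.1]
orientation: [-3.137, -0.177, -0.0]
ft_force: [-0.8, 0.9, -1.3]
width: 23.5
grasp_force: 30.0
```

Request:
{"api": "step_arm", "payload": {
  "targets": [
    [[0, 0, -0.03, 0, 0, 0, 0], [0, 0, 0, 0, 0, 0, 0.5], [0, 0, 0, 0, 0, 0, 0.5], [0, 0, 0, 0, 0, 0, 0.5], [0, 0, 0.3, 0, 0, 0, 0.5]]
  ]
}}

```text
t: 32.1
ee_pos: [545.4, 109.3, 235.2]
orientation: [3.136, 0.177, -0.004]
ft_force: [0.3, 1.1, -0.4]
width: 44.1
grasp_force: 0.0
```

Request:
{"api": "step_arm", "payload": {
  "targets": [
    [[0, 0, 0.8, 0, 0, 0, 0.6], [0, 0, 0.8, 0, 0, 0, 0.6], [0, 0, 0.8, 0, 0, 0, 0.6], [0, 0, 0.8, 0, 0, 0, 0.6], [0, 0.2, 0.5, 0, 0, 0, 0.6]]
  ]
}}

```text
t: 32.72
ee_pos: [545.8, 119.1, 423.9]
orientation: [-3.136, -0.176, -0.005]
ft_force: [-0.2, -1.0, -1.3]
width: 52.6
grasp_force: 0.0
```

Request:
{"api": "step_arm", "payload": {
  "targets": [
    [[0.4, 0.4, 0, 0, 0, 0, 0.6], [0.6, 0.5, 0, 0, 0, 0, 0.6], [0.6, 0.5, 0, 0, 0, 0, 0.6], [0.6, 0.4, 0, 0, 0, 0, 0.6], [0.3, 0, 0, 0, 0, 0, 0.6]]
  ]
}}

```text
t: 33.35
ee_pos: [671.6, 210.4, 421.3]
orientation: [-3.136, -0.179, -0.001]
ft_force: [0.1, 0.4, 1.4]
width: 52.6
grasp_force: 0.0
```

```bash
python3 - <<'E'
from h import *
go(672.8,212.4,168.5,-83.5)
d=cam("top");s=cam("scene")
a=d["pixels"][150:260,160:300]; b=s["pixels"][190:290,250:370]
A=cv2.resize(a,(560,440),interpolation=2)[60:];
cv2.imwrite("pics/k.png",np.vstack([cv2.resize(a,(420,330),interpolation=2)[:,:,::-1][:290],cv2.resize(b,(420,350),interpolation=2)[:,:,::-1][:300]]))
E
```

```text
pose [671.6 210.4 421.3] yaw -83.5 q6 1.74 w 52.6 -> rows units d [ 0.023  0.04  -1.415] turn [-0.01  0.01] -0.01
```

View pics/k.png

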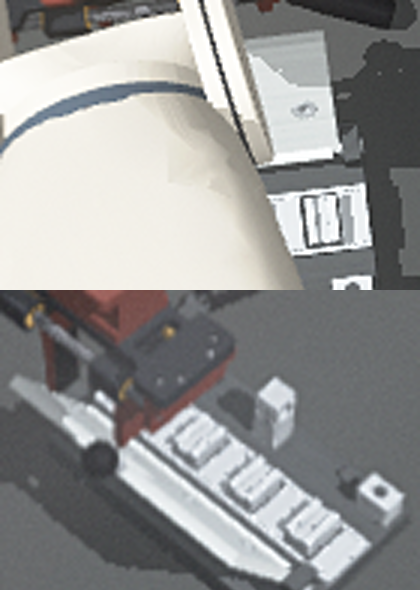

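Request:
{"api": "step_arm", "payload": {
  "targets": [
    [[0.023, 0.04, 0, 0, 0, 0, 0.6], [0, 0, -0.5, 0, 0, 0, 0.6], [0, 0, -0.6, 0, 0, 0, 0.6], [0, 0, -0.32, 0, 0, 0, 0.6], [0, 0, 0, 0, 0, 0, 0.6]]
  ]
}}

```text
t: 34.08
ee_pos: [671.4, 211.0, 348.5]
orientation: [3.136, 0.176, -0.004]
ft_force: [0.9, 0.6, 0.6]
width: 52.6
grasp_force: 0.0
```

Request:
{"api": "step_arm", "payload": {
  "targets": [
    [[0, 0, 0, 0, 0, 0, 0], [0, 0, 0, 0, 0, 0, 0], [0, 0, 0, 0, 0, 0, 0], [0, 0, 0, 0, 0, 0, 0], [0, 0, 0, 0, 0, 0, 0]]
  ]
}}

```text
t: 34.7
ee_pos: [672.1, 212.4, 350.5]
orientation: [-3.135, -0.177, -0.002]
ft_force: [-2.4, 5.0, 2.0]
width: 24.2
grasp_force: 30.0
```

```bash
python3 - <<'E'
from h import *
go(672.8,212.4,168.5,-83.5)
q=np.r_[np.linspace(2.15,.275,31)]
jx=-157*np.cos(q);z=157*np.sin(q)
D=np.c_[np.diff(jx)*.9936,np.diff(jx)*.113,np.diff(z)]/50
for i in range(0,30,5): print(np.round(D[i:i+5],2).tolist())
E
```

```text
pose [672.1 212.4 350.5] yaw -83.5 q6 1.75 w 24.2 -> rows units d [0.014 0.    0.001] turn [-0.03  0.02] 0.01
[[-0.17, -0.02, 0.1], [-0.17, -0.02, 0.09], [-0.18, -0.02, 0.08], [-0.18, -0.02, 0.07], [-0.19, -0.02, 0.06]]
[[-0.19, -0.02, 0.05], [-0.19, -0.02, 0.03], [-0.19, -0.02, 0.02], [-0.19, -0.02, 0.01], [-0.19, -0.02, -0.0]]
[[-0.19, -0.02, -0.02], [-0.19, -0.02, -0.03], [-0.19, -0.02, -0.04], [-0.19, -0.02, -0.05], [-0.18, -0.02, -0.06]]
[[-0.18, -0.02, -0.07], [-0.18, -0.02, -0.09], [-0.17, -0.02, -0.1], [-0.16, -0.02, -0.11], [-0.16, -0.02, -0.12]]
[[-0.15, -0.02, -0.13], [-0.14, -0.02, -0.14], [-0.13, -0.02, -0.14], [-0.12, -0.01, -0.15], [-0.11, -0.01, -0.16]]
[[-0.1, -0.01, -0.17], [-0.09, -0.01, -0.17], [-0.08, -0.01, -0.18], [-0.07, -0.01, -0.18], [-0.06, -0.01, -0.19]]
```

Request:
{"api": "step_arm", "payload": {
  "targets": [
    [[-0.1, -0.01, 0.06, 0, 0, 0, 0], [-0.17, -0.02, 0.1, 0, 0, 0, 0], [-0.18, -0.02, 0.09, 0, 0, 0, 0], [-0.18, -0.02, 0.08, 0, 0, 0, 0], [-0.18, -0.02, 0.07, 0, 0, 0, 0]]
  ]
}}

```text
t: 35.33
ee_pos: [631.1, 207.7, 369.5]
orientation: [-3.135, -0.177, -0.001]
ft_force: [-0.5, 5.1, -5.5]
width: 24.5
grasp_force: 30.0
```

```bash
python3 - <<'E'
from h import *
s=cam("scene");go(672.8,212.4,168.5,-83.5)
crop(s,240,180,370,280,6,"pics/k2.png")
E
```

```text
pose [630.3 207.6 369.8] yaw -83.5 q6 1.76 w 24.5 -> rows units d [ 0.851  0.095 -0.386] turn [-0.02 -0.01] 0.01
```

View pics/k2.png

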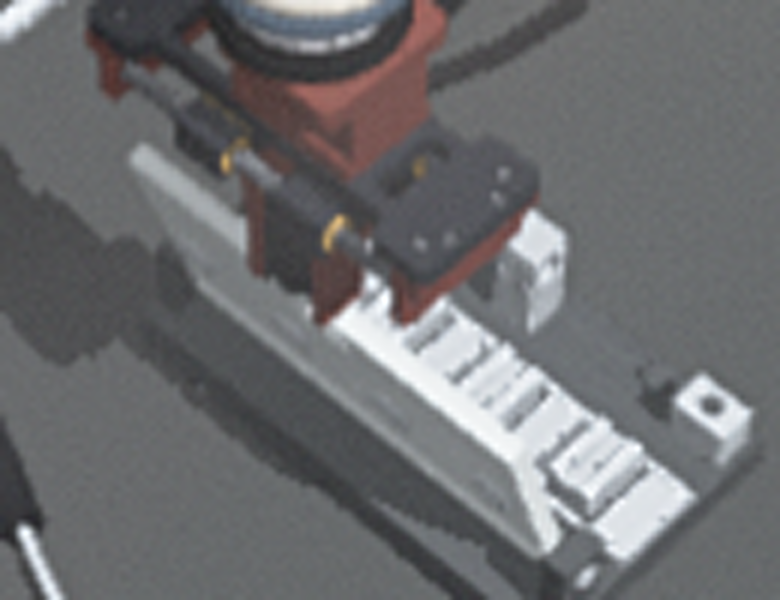

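```bash
python3 - <<'E'
from h import *
q=np.linspace(1.855,.28,26)
jx=-157*np.cos(q);z=157*np.sin(q)
D=np.c_[np.diff(jx)*.9936,np.diff(jx)*.113,np.diff(z)]/50
for i in range(0,25,5): print(np.round(D[i:i+5],3).tolist())
E
```

```text
[[-0.19, -0.022, 0.049], [-0.193, -0.022, 0.037], [-0.195, -0.022, 0.025], [-0.196, -0.022, 0.013], [-0.197, -0.022, 0.0]]
[[-0.196, -0.022, -0.012], [-0.195, -0.022, -0.025], [-0.193, -0.022, -0.037], [-0.19, -0.022, -0.049], [-0.187, -0.021, -0.061]]
[[-0.183, -0.021, -0.073], [-0.178, -0.02, -0.084], [-0.172, -0.02, -0.095], [-0.166, -0.019, -0.106], [-0.159, -0.018, -0.116]]
[[-0.151, -0.017, -0.126], [-0.143, -0.016, -0.136], [-0.134, -0.015, -0.144], [-0.125, -0.014, -0.153], [-0.115, -0.013, -0.16]]
[[-0.105, -0.012, -0.167], [-0.094, -0.011, -0.174], [-0.083, -0.009, -0.179], [-0.072, -0.008, -0.184], [-0.06, -0.007, -0.188]]
```

Request:
{"api": "step_arm", "payload": {
  "targets": [
    [[-0.19, -0.022, 0.05, 0, 0, 0, 0], [-0.19, -0.022, 0.035, 0, 0, 0, 0], [-0.195, -0.022, 0.025, 0, 0, 0, 0], [-0.195, -0.022, 0.015, 0, 0, 0, 0], [-0.195, -0.022, 0, 0, 0, 0, 0]]
  ]
}}

```text
t: 36.0
ee_pos: [583.3, 202.2, 376.4]
orientation: [-3.135, -0.177, -0.003]
ft_force: [1.0, 5.4, -1.8]
width: 24.4
grasp_force: 30.0
```

Request:
{"api": "step_arm", "payload": {
  "targets": [
    [[-0.195, -0.022, -0.01, 0, 0, 0, 0], [-0.195, -0.022, -0.025, 0, 0, 0, 0], [-0.195, -0.022, -0.035, 0, 0, 0, 0], [-0.19, -0.022, -0.05, 0, 0, 0, 0], [-0.185, -0.021, -0.06, 0, 0, 0, 0]]
  ]
}}

```text
t: 36.62
ee_pos: [535.3, 196.6, 368.2]
orientation: [-3.135, -0.177, -0.004]
ft_force: [-2.6, 4.5, 6.3]
width: 24.3
grasp_force: 30.0
```

```bash
python3 - <<'E'
from h import *
o=readout.get_obs();e=o["ee_pos"]
# reference: at q=1.855 pose (630.3,207.6,369.8)
X0=630.3+157*.9936*np.cos(1.855); Z0=369.8-157*np.sin(1.855)
dx=(X0-e[0])/.9936; dz=e[2]-Z0
print(e,"q",np.arctan2(dz,dx),"r",np.hypot(dx,dz),o["ft_force"],o["width"])
E
```

```text
[535.34944632 196.62258078 368.20409556] q 1.2379905894193253 r 157.76260050445143 [-2.62492574  4.4735085   6.25586413] 24.349881955654205
```

Request:
{"api": "step_arm", "payload": {
  "targets": [
    [[-0.183, -0.021, -0.073, 0, 0, 0, 0], [-0.178, -0.02, -0.084, 0, 0, 0, 0], [-0.172, -0.02, -0.095, 0, 0, 0, 0], [-0.166, -0.019, -0.106, 0, 0, 0, 0], [-0.159, -0.018, -0.116, 0, 0, 0, 0]]
  ]
}}

```text
t: 37.25
ee_pos: [491.8, 191.6, 343.7]
orientation: [-3.135, -0.176, -0.001]
ft_force: [-3.9, 6.6, 3.5]
width: 24.5
grasp_force: 30.0
```

Request:
{"api": "step_arm", "payload": {
  "targets": [
    [[-0.151, -0.017, -0.126, 0, 0, 0, 0], [-0.143, -0.016, -0.136, 0, 0, 0, 0], [-0.134, -0.015, -0.144, 0, 0, 0, 0], [-0.125, -0.014, -0.153, 0, 0, 0, 0], [-0.115, -0.013, -0.16, 0, 0, 0, 0]]
  ]
}}

```text
t: 37.88
ee_pos: [458.4, 187.8, 307.2]
orientation: [-3.135, -0.176, 0.0]
ft_force: [-2.3, 6.6, 1.0]
width: 24.6
grasp_force: 30.0
```

```bash
python3 - <<'E'
from h import *
o=readout.get_obs();e=o["ee_pos"]
X0=630.3+157*.9936*np.cos(1.855); Z0=369.8-157*np.sin(1.855)
dx=(X0-e[0])/.9936; dz=e[2]-Z0;q0=np.arctan2(dz,dx)
print(e,"q",q0,"r",np.hypot(dx,dz),o["ft_force"],o["width"],"z shut",Z0)
q=np.r_[np.linspace(q0,.22,6),np.linspace(.19,0,10)]
jx=-157*np.cos(q);z=157*np.sin(q)
D=np.c_[np.diff(jx)*.9936,np.diff(jx)*.113,np.diff(z)]/50
for i in range(0,15,5): print(np.round(D[i:i+5],3).tolist())
E
```

```text
[458.42071573 187.82998883 307.2225386 ] q 0.599445416189269 r 156.1980082045518 [-2.25419632  6.62582211  1.01430759] 24.61319968036421 z shut 219.09801707388215
[[-0.126, -0.014, -0.202], [-0.11, -0.013, -0.211], [-0.094, -0.011, -0.219], [-0.078, -0.009, -0.225], [-0.06, -0.007, -0.23]]
[[-0.019, -0.002, -0.092], [-0.012, -0.001, -0.065], [-0.01, -0.001, -0.065], [-0.009, -0.001, -0.066], [-0.008, -0.001, -0.066]]
[[-0.006, -0.001, -0.066], [-0.005, -0.001, -0.066], [-0.003, -0.0, -0.066], [-0.002, -0.0, -0.066], [-0.001, -0.0, -0.066]]
```

Request:
{"api": "step_arm", "payload": {
  "targets": [
    [[-0.115, -0.013, -0.18, 0, 0, 0, 0], [-0.1, -0.012, -0.18, 0, 0, 0, 0], [-0.085, -0.01, -0.19, 0, 0, 0, 0], [-0.07, -0.008, -0.19, 0, 0, 0, 0], [-0.05, -0.006, -0.16, 0, 0, 0, 0]]
  ]
}}

```text
t: 38.5
ee_pos: [437.6, 185.4, 262.0]
orientation: [-3.135, -0.176, 0.0]
ft_force: [-2.9, 8.1, -1.5]
width: 24.6
grasp_force: 30.0
```

Request:
{"api": "step_arm", "payload": {
  "targets": [
    [[-0.03, -0.004, -0.12, 0, 0, 0, 0], [-0.025, -0.003, -0.1, 0, 0, 0, 0], [-0.015, -0.002, -0.08, 0, 0, 0, 0], [-0.01, -0.001, -0.07, 0, 0, 0, 0], [-0.01, -0.001, -0.06, 0, 0, 0, 0]]
  ]
}}

```text
t: 39.12
ee_pos: [433.3, 184.9, 240.6]
orientation: [-3.136, -0.176, 0.0]
ft_force: [-3.4, 8.4, -0.7]
width: 24.3
grasp_force: 30.0
```

```bash
python3 - <<'E'
from h import *
o=readout.get_obs();e=o["ee_pos"]
X0=630.3+157*.9936*np.cos(1.855); Z0=369.8-157*np.sin(1.855)
dx=(X0-e[0])/.9936; dz=e[2]-Z0;q0=np.arctan2(dz,dx)
print(e,"q",q0,"r",np.hypot(dx,dz),o["ft_force"],o["width"],"z shut",Z0,"dz units",dz/50,(dx-157)/50)
E
```

```text
[433.2564351  184.9265446  240.63793526] q 0.13870926026128813 r 155.78733372260785 [-3.4003699   8.39259335 -0.70444952] 24.268645433552336 z shut 219.09801707388215 dz units 0.43079836380447717 -0.05417918389562658
```

Request:
{"api": "step_arm", "payload": {
  "targets": [
    [[-0.01, -0.01, -0.06, 0, 0, 0, 0], [-0.01, -0.01, -0.06, 0, 0, 0, 0], [-0.01, -0.01, -0.06, 0, 0, 0, 0], [0, 0, -0.06, 0, 0, 0, 0], [0, 0, -0.05, 0, 0, 0, 0]]
  ]
}}

```text
t: 39.75
ee_pos: [432.0, 184.4, 226.4]
orientation: [-3.134, -0.175, -0.002]
ft_force: [-5.1, 16.6, -1.3]
width: 24.1
grasp_force: 30.0
```

Request:
{"api": "step_arm", "payload": {
  "targets": [
    [[0, 0, -0.04, 0, 0, 0, 0], [0, 0, -0.03, 0, 0, 0, 0], [0, 0, -0.03, 0, 0, 0, 0], [0, 0, -0.02, 0, 0, 0, 0], [0, 0, 0, 0, 0, 0, 0]]
  ]
}}

```text
t: 40.38
ee_pos: [432.0, 184.4, 220.4]
orientation: [-3.134, -0.175, -0.002]
ft_force: [-5.2, 18.9, -2.1]
width: 24.5
grasp_force: 30.0
```

Request:
{"api": "step_arm", "payload": {
  "targets": [
    [[0, 0.02, -0.02, 0, 0, 0, 0], [0, 0.015, -0.02, 0, 0, 0, 0], [0, 0.005, -0.02, 0, 0, 0, 0], [0, 0, -0.02, 0, 0, 0, 0], [0, 0, 0, 0, 0, 0, 0]]
  ]
}}

```text
t: 41.0
ee_pos: [432.3, 185.0, 217.3]
orientation: [-3.136, -0.177, -0.002]
ft_force: [-4.9, 3.3, 15.8]
width: 24.8
grasp_force: 30.0
```

Request:
{"api": "step_arm", "payload": {
  "targets": [
    [[0, 0, 0.02, 0, 0, 0, 0], [0, 0, 0, 0, 0, 0, 0.6], [0, 0, 0, 0, 0, 0, 0.6], [0, 0, 0, 0, 0, 0, 0.6], [0, 0, 0, 0, 0, 0, 0.6]]
  ]
}}

```text
t: 41.62
ee_pos: [432.0, 184.6, 217.0]
orientation: [3.136, 0.177, -0.0]
ft_force: [1.0, -0.0, 0.5]
width: 52.9
grasp_force: 0.0
```

Request:
{"api": "step_arm", "payload": {
  "targets": [
    [[0, 0, 0.3, 0, 0, 0, 0.6], [0, 0, 0.6, 0, 0, 0, 0.6], [0, -0.5, 0.6, 0, 0, 0, 0.6], [0.1, -0.8, 0, 0, 0, 0, 0.6], [0.1, -0.8, 0, 0, 0, 0, 0.6]]
  ]
}}

```text
t: 42.25
ee_pos: [442.1, 78.9, 293.6]
orientation: [-3.136, -0.178, -0.004]
ft_force: [0.2, 0.6, -0.2]
width: 52.9
grasp_force: 0.0
```

```bash
python3 - <<'E'
from h import *
p=np.load("jig.npy"); c,s=np.cos(p[2]),np.sin(p[2])
def W(x,y,z): return [p[0]+c*x-s*y,p[1]+s*x+c*y,z]
t=cam("top");S=cam("scene");out=[]
for d,b in ((S,(240,170,370,290)),(t,(165,165,385,300))):
    f=6 if d is S else 3.6
    im=cv2.resize(d["pixels"][b[1]:b[3],b[0]:b[2],::-1],None,fx=f,fy=f,interpolation=2)
    for P in [W(-70,108,59),W(-70,-108,59),W(52,-108,59),W(-105,0,67),W(-63.5,11,79),W(-63.5,-11,79),W(-40.5,-11,79),W(-40.5,11,79)]:
        u=(proj(d,P)[0]+.5-[b[0],b[1]])*f; cv2.circle(im,(int(u[0]),int(u[1])),2,(0,0,255),-1)
    out.append(im)
cv2.imwrite("pics/l1.png",out[0][:600]); cv2.imwrite("pics/l2.png",out[1])
E
```

```text
(no output)
```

View pics/l2.png

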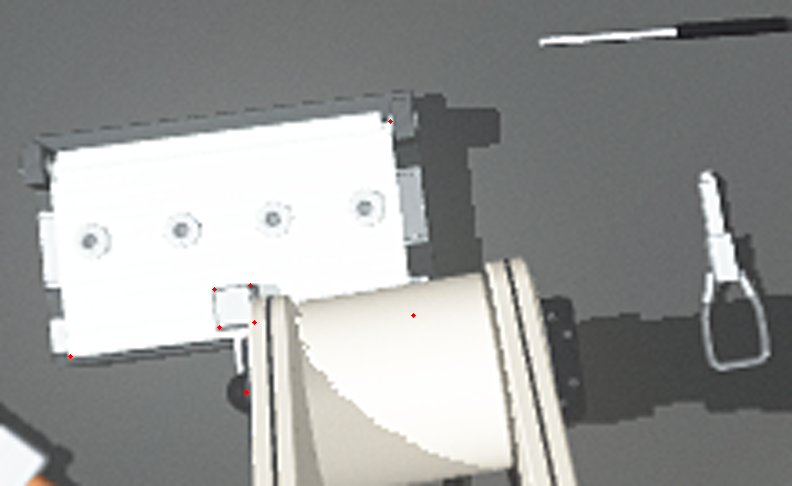

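Request:
{"api": "step_arm", "payload": {
  "targets": [
    [[0.1, 0, 0, 0, 0, 0.9, 0.6], [0.1, 0, 0, 0, 0, 0.95, 0.6], [0.1, 0, 0, 0, 0, 0.95, 0.6], [0.1, 0, 0, 0, 0, 0.95, 0.6], [0.1, 0, 0, 0, 0, 0.95, 0.6]]
  ]
}}

```text
t: 42.98
ee_pos: [467.1, 80.4, 292.8]
orientation: [-3.065, -0.69, -0.001]
ft_force: [0.1, -0.2, 0.3]
width: 52.6
grasp_force: 0.0
```

Request:
{"api": "step_arm", "payload": {
  "targets": [
    [[0.1, 0, 0, 0, 0, 0.95, 0.6], [0.1, 0.1, 0, 0, 0, 0.95, 0.6], [0.1, 0.1, 0, 0, 0, 0.95, 0.6], [0.02, 0.1, 0, 0, 0, 0.95, 0.6], [0, 0.1, 0, 0, 0, 0.95, 0.6]]
  ]
}}

```text
t: 43.6
ee_pos: [483.0, 100.6, 292.7]
orientation: [-2.909, -1.187, -0.001]
ft_force: [-0.1, 0.2, -0.8]
width: 52.4
grasp_force: 0.0
```

Request:
{"api": "step_arm", "payload": {
  "targets": [
    [[0, 0.15, 0, 0, 0, 0.95, 0.6], [0, 0.15, 0, 0, 0, 0.95, 0.6], [0, 0.15, 0, 0, 0, 0.95, 0.6], [0, 0.15, 0, 0, 0, 0.95, 0.6], [0, 0.15, 0, 0, 0, 0.95, 0.6]]
  ]
}}

```text
t: 44.22
ee_pos: [482.8, 138.2, 292.8]
orientation: [2.673, 1.651, 0.001]
ft_force: [-0.5, 0.8, -0.4]
width: 52.4
grasp_force: 0.0
```

Request:
{"api": "step_arm", "payload": {
  "targets": [
    [[0, 0.15, 0, 0, 0, 0.95, 0.6], [0, 0.15, 0, 0, 0, 0.95, 0.6], [0, 0.15, 0, 0, 0, 0.95, 0.6], [0, 0.15, 0, 0, 0, 0.95, 0.6], [0, 0.15, 0, 0, 0, 0.95, 0.6]]
  ]
}}

```text
t: 44.85
ee_pos: [482.8, 175.7, 292.8]
orientation: [2.364, 2.069, 0.001]
ft_force: [0.7, 0.5, 0.3]
width: 52.3
grasp_force: 0.0
```

Request:
{"api": "step_arm", "payload": {
  "targets": [
    [[0, 0.1, 0, 0, 0, 0.95, 0.6], [0, 0.1, 0, 0, 0, 0.95, 0.6], [0, 0.1, 0, 0, 0, 0.95, 0.6], [0, 0, 0, 0, 0, 0.7, 0.6], [0, 0, 0, 0, 0, 0, 0.6]]
  ]
}}

```text
t: 45.48
ee_pos: [482.8, 190.4, 292.6]
orientation: [2.093, 2.343, 0.001]
ft_force: [0.9, 0.3, 0.6]
width: 52.7
grasp_force: 0.0
```

```bash
python3 - <<'E'
from h import *
go(482.9,189.9,66,6.48)
E
```

```text
pose [482.8 190.4 292.6] yaw 6.5 q6 0.24 w 52.7 -> rows units d [ 0.003 -0.01  -0.893] turn [-0.    0.01] 0.01
```

Request:
{"api": "step_arm", "payload": {
  "targets": [
    [[0, 0, -0.4, 0, 0, 0, 0.6], [0, 0, -0.35, 0, 0, 0, 0.6], [0, 0, -0.1, 0, 0, 0, 0.6], [0, 0, 0, 0, 0, 0, 0.6], [0, 0, 0, 0, 0, 0, 0]]
  ]
}}

```text
t: 46.1
ee_pos: [483.2, 189.8, 249.9]
orientation: [2.093, 2.343, 0.001]
ft_force: [0.0, -0.3, 0.0]
width: 45.8
grasp_force: 0.0
```

Request:
{"api": "step_arm", "payload": {
  "targets": [
    [[0, 0, 0, 0, 0, 0, 0], [0, 0, 0, 0, 0, 0, 0], [0, 0, 0, 0, 0, 0, 0], [0, 0, 0, 0, 0, 0, 0], [0, 0, 0, 0, 0, 0, 0]]
  ]
}}

```text
t: 46.72
ee_pos: [483.8, 189.9, 250.0]
orientation: [2.092, 2.342, 0.004]
ft_force: [5.7, -0.0, 0.2]
width: 22.7
grasp_force: 30.0
```

Request:
{"api": "step_arm", "payload": {
  "targets": [
    [[0, 0, 0, 0, 0, 0, 0.5], [0, 0, 0, 0, 0, 0, 0.5], [0, 0, 0.2, 0, 0, 0, 0.5], [0, 0, 0.5, 0, 0, -0.5, 0.5], [0, -0.1, 0.2, 0, 0, -0.95, 0.5]]
  ]
}}

```text
t: 47.35
ee_pos: [483.2, 185.0, 296.3]
orientation: [2.21, 2.232, 0.002]
ft_force: [0.8, -1.2, 0.1]
width: 43.8
grasp_force: 0.0
```

```bash
cat > pin.py <<'E'
from h import *
from scipy.optimize import minimize
def box(x0,x1,w,z1):
    return np.array([(x,y,z) for x in(x0,x1) for y in(-w/2,w/2) for z in(0,z1)],float)
HB,SB=box(-30,0,14,20),box(0,40,9.5,9.5); TB=np.array([(40,y,z) for y in(-4.7,4.7) for z in (0,9.5)]+[(43,y,z) for y in(-3,3) for z in (1.7,7.7)],float)
def fit(d,p0,f=8):
    c=proj(d,[p0[0],p0[1],5])[0].astype(int); x0,y0=c-45
    g=cv2.cvtColor(d["pixels"][y0:y0+90,x0:x0+90],cv2.COLOR_RGB2GRAY).astype(np.float32)
    bg=np.median(g); tgt=np.clip((g-bg-15)/60,0,1)
    def ren(p):
        cth,sth=np.cos(p[2]),np.sin(p[2]); m=np.zeros((90*f,90*f),np.uint8)
        for X in(HB,SB,TB):
            w=np.c_[p[0]+cth*X[:,0]-sth*X[:,1],p[1]+sth*X[:,0]+cth*X[:,1],X[:,2]]
            u=(proj(d,w)-[x0,y0]+.5)*f; cv2.fillConvexPoly(m,cv2.convexHull((u*16).astype(np.int32)),255,shift=4)
        return cv2.resize(m,(90,90),interpolation=cv2.INTER_AREA)/255.
    w=cv2.dilate((ren(p0)>0).astype(np.uint8),np.ones((9,9)))
    # mask out ring region behind head
    cth,sth=np.cos(p0[2]),np.sin(p0[2]); cut=[]
    vv,uu=np.mgrid[0:90,0:90]; P=at_z(d,np.c_[uu.ravel()+x0,vv.ravel()+y0],10)
    lx=((P[:,0]-p0[0])*cth+(P[:,1]-p0[1])*sth).reshape(90,90); w=w*(lx>-22)
    cost=lambda p:(((ren(p)-tgt)**2)*w).sum()
    r=minimize(cost,p0,method="Nelder-Mead",options=dict(initial_simplex=np.array(p0)+np.array([[0,0,0],[4,0,0],[0,4,0],[0,0,.08]]),xatol=.05,fatol=.01))
    return r.x,r.fun
E
python3 - <<'E'
from pin import *
for n in("top","scene"):
    d=cam(n); print(n,fit(d,[529.4,-118,.15]))
E
```

```text
top (array([ 5.26552013e+02, -1.17285272e+02,  1.64917627e-01]), np.float64(18.836699285207967))
scene (array([ 5.24887259e+02, -1.21541690e+02,  2.40196106e-01]), np.float64(31.899259818953247))
```

Request:
{"api": "step_arm", "payload": {
  "targets": [
    [[0.035, -0.29, 0, 0, 0, -0.97, 0.5], [0.035, -0.29, 0, 0, 0, -0.97, 0.5], [0.035, -0.29, 0, 0, 0, -0.97, 0.5], [0.035, -0.29, 0, 0, 0, -0.97, 0.5], [0.035, -0.29, 0, 0, 0, -0.97, 0.5]]
  ]
}}

```text
t: 48.08
ee_pos: [491.5, 111.9, 294.3]
orientation: [-2.554, -1.829, 0.001]
ft_force: [-0.8, 0.1, -0.2]
width: 43.9
grasp_force: 0.0
```

Request:
{"api": "step_arm", "payload": {
  "targets": [
    [[0.035, -0.29, 0, 0, 0, -0.97, 0.5], [0.035, -0.29, 0, 0, 0, -0.97, 0.5], [0.035, -0.29, 0, 0, 0, -0.97, 0.5], [0.035, -0.29, 0, 0, 0, -0.97, 0.5], [0.035, -0.29, 0, 0, 0, -0.97, 0.5]]
  ]
}}

```text
t: 48.7
ee_pos: [500.2, 39.4, 294.3]
orientation: [-2.825, -1.372, 0.001]
ft_force: [-0.5, -0.3, 0.2]
width: 43.9
grasp_force: 0.0
```

```bash
python3 - <<'E'
from pin import *
for n in("top","scene"):
    d=cam(n); print(n,fit(d,[529,-118,.15]))
E
```

```text
top (array([ 5.26601030e+02, -1.17279903e+02,  1.58171531e-01]), np.float64(23.034274256809965))
scene (array([ 5.26414560e+02, -1.18687208e+02,  1.65985547e-01]), np.float64(33.32435012536939))
```

Request:
{"api": "step_arm", "payload": {
  "targets": [
    [[0.035, -0.29, 0, 0, 0, -0.97, 0.5], [0.035, -0.29, 0, 0, 0, -0.97, 0.5], [0.035, -0.29, 0, 0, 0, -0.97, 0.5], [0.035, -0.29, 0, 0, 0, -0.97, 0.5], [0.035, -0.29, 0, 0, 0, -0.97, 0.5]]
  ]
}}

```text
t: 49.42
ee_pos: [509.1, -32.6, 294.4]
orientation: [-3.016, -0.879, 0.001]
ft_force: [0.0, -0.3, 0.9]
width: 44.1
grasp_force: 0.0
```

Request:
{"api": "step_arm", "payload": {
  "targets": [
    [[0.035, -0.29, 0, 0, 0, -0.97, 0.5], [0.035, -0.29, 0, 0, 0, -0.97, 0.5], [0.035, -0.29, 0, 0, 0, -0.97, 0.5], [0.035, -0.29, 0, 0, 0, -0.97, 0.5], [0, 0, 0, 0, 0, -0.97, 0.5]]
  ]
}}

```text
t: 50.05
ee_pos: [516.3, -90.9, 294.4]
orientation: [-3.121, -0.356, 0.0]
ft_force: [0.2, 0.2, 0.3]
width: 43.7
grasp_force: 0.0
```

```bash
python3 - <<'E'
from pin import *
go(519.1,-119.4,4,-81)
for n in("scene",):
    d=cam(n); print(n,fit(d,[528,-118,.15]))
E
```

```text
pose [516.3 -90.9 294.4] yaw -77.0 q6 1.15 w 43.7 -> rows units d [ 0.056 -0.57  -2.168] turn [-0. -0.] -1.0
scene (array([ 5.27472054e+02, -1.18651101e+02,  1.50476736e-01]), np.float64(4.5358583495257445))
```

Request:
{"api": "step_arm", "payload": {
  "targets": [
    [[0.015, -0.29, 0, 0, 0, -0.5, 0.5], [0.015, -0.28, -0.4, 0, 0, -0.55, 0.5], [0, 0, -0.7, 0, 0, 0, 0.5], [0, 0, -0.6, 0, 0, 0, 0.5], [0, 0, -0.2, 0, 0, 0, 0.5]]
  ]
}}

```text
t: 50.72
ee_pos: [517.2, -119.4, 198.0]
orientation: [-3.131, -0.244, 0.004]
ft_force: [1.0, 0.1, -0.3]
width: 43.4
grasp_force: 0.0
```

Request:
{"api": "step_arm", "payload": {
  "targets": [
    [[0, 0, -0.15, 0, 0, 0, 0.5], [0, 0, -0.09, 0, 0, 0, 0.5], [0, 0, 0, 0, 0, 0, 0.5], [0, 0, 0, 0, 0, 0, 0.5], [0, 0, 0, 0, 0, 0, 0.5]]
  ]
}}

```text
t: 51.35
ee_pos: [517.9, -119.3, 188.0]
orientation: [3.132, 0.242, 0.001]
ft_force: [-0.6, 0.1, 0.5]
width: 43.8
grasp_force: 0.0
```

```bash
python3 - <<'E'
from pin import *
go(517.8,-119.5,5,-81.2)
E
```

```text
pose [ 517.9 -119.3  188. ] yaw -81.1 q6 1.17 w 43.8 -> rows units d [-0.002 -0.005 -0.021] turn [0.   0.01] -0.01
```

Request:
{"api": "step_arm", "payload": {
  "targets": [
    [[0, 0, 0, 0, 0, 0, 0], [0, 0, 0, 0, 0, 0, 0], [0, 0, 0, 0, 0, 0, 0], [0, 0, 0, 0, 0, 0, 0], [0, 0, 0, 0, 0, 0, 0]]
  ]
}}

```text
t: 51.98
ee_pos: [517.7, -119.2, 187.6]
orientation: [-3.132, -0.242, 0.0]
ft_force: [-0.0, 0.6, 0.5]
width: 14.1
grasp_force: 30.0
```

Request:
{"api": "step_arm", "payload": {
  "targets": [
    [[0, 0, 0.2, 0, 0, 0, 0], [0, 0, 0.6, 0, 0, 0, 0], [0, 0, 0.7, 0, 0, 0.5, 0], [0, 0.1, 0.7, 0, 0, 0.9, 0], [0, 0.2, 0, 0, 0, 0.95, 0]]
  ]
}}

```text
t: 52.6
ee_pos: [518.6, -104.5, 300.9]
orientation: [3.099, 0.5, 0.008]
ft_force: [0.6, 0.7, -1.7]
width: 13.8
grasp_force: 30.0
```

Request:
{"api": "step_arm", "payload": {
  "targets": [
    [[-0.02, 0.22, 0, 0, 0, 0.95, 0], [-0.02, 0.22, 0, 0, 0, 0.95, 0], [-0.02, 0.22, 0, 0, 0, 0.95, 0], [-0.02, 0.22, 0, 0, 0, 0.95, 0], [-0.02, 0.22, 0, 0, 0, 0.95, 0]]
  ]
}}

```text
t: 53.22
ee_pos: [512.5, -48.9, 298.1]
orientation: [2.976, 1.007, 0.0]
ft_force: [-0.3, -0.1, -0.1]
width: 14.1
grasp_force: 30.0
```

Request:
{"api": "step_arm", "payload": {
  "targets": [
    [[-0.02, 0.22, 0, 0, 0, 0.95, 0], [-0.02, 0.22, 0, 0, 0, 0.95, 0], [-0.02, 0.22, 0, 0, 0, 0.95, 0], [-0.02, 0.22, 0, 0, 0, 0.95, 0], [-0.02, 0.22, 0, 0, 0, 0.95, 0]]
  ]
}}

```text
t: 53.85
ee_pos: [507.5, 6.1, 298.1]
orientation: [2.769, 1.484, 0.0]
ft_force: [-0.5, -0.2, -1.6]
width: 13.8
grasp_force: 30.0
```

Request:
{"api": "step_arm", "payload": {
  "targets": [
    [[-0.02, 0.22, 0, 0, 0, 0.95, 0], [-0.02, 0.22, 0, 0, 0, 0.95, 0], [-0.02, 0.22, 0, 0, 0, 0.95, 0], [-0.02, 0.22, 0, 0, 0, 0.95, 0], [-0.02, 0.22, 0, 0, 0, 0.95, 0]]
  ]
}}

```text
t: 54.48
ee_pos: [502.6, 61.1, 298.1]
orientation: [2.486, 1.921, 0.0]
ft_force: [-0.8, 0.1, -0.9]
width: 13.9
grasp_force: 30.0
```

Request:
{"api": "step_arm", "payload": {
  "targets": [
    [[-0.02, 0.22, 0, 0, 0, 0.95, 0], [-0.02, 0.22, 0, 0, 0, 0.95, 0], [-0.02, 0.22, 0, 0, 0, 0.95, 0], [-0.02, 0.1, 0, 0, 0, 0.95, 0], [0, 0, 0, 0, 0, 0.5, 0]]
  ]
}}

```text
t: 55.1
ee_pos: [498.6, 99.0, 298.0]
orientation: [2.171, 2.27, 0.0]
ft_force: [0.0, -0.4, -0.5]
width: 13.9
grasp_force: 30.0
```

```bash
python3 - <<'E'
from pin import *
go(492.9,111.9,66,6.48)
E
```

```text
pose [498.6  99.  298. ] yaw 2.6 q6 0.13 w 13.9 -> rows units d [-0.113  0.258 -1.   ] turn [-0.  0.] 0.98
```

Request:
{"api": "step_arm", "payload": {
  "targets": [
    [[-0.06, 0.13, 0, 0, 0, 0.5, 0], [-0.053, 0.128, -0.3, 0, 0, 0.48, 0], [0, 0, -0.4, 0, 0, 0, 0], [0, 0, -0.3, 0, 0, 0, 0], [0, 0, 0, 0, 0, 0, 0]]
  ]
}}

```text
t: 55.72
ee_pos: [492.7, 111.7, 246.2]
orientation: [-2.093, -2.341, 0.002]
ft_force: [0.9, -0.2, -1.1]
width: 13.7
grasp_force: 30.0
```

```bash
python3 - <<'E'
from pin import *
go(492.9,111.9,65.6,6.48)
d=cam("top");s=cam("scene")
# offline-save (not viewed) ; estimate shank line near shaft is hard; skip
E
```

```text
pose [492.7 111.7 246.2] yaw 6.4 q6 0.09 w 13.7 -> rows units d [0.003 0.003 0.029] turn [ 0.01 -0.03] 0.02
```

Request:
{"api": "step_arm", "payload": {
  "targets": [
    [[0, 0, 0.025, 0, 0, 0.02, 0], [-0.01, 0.08, 0, 0, 0, 0, 0], [-0.01, 0.08, 0, 0, 0, 0, 0], [-0.01, 0.08, 0, 0, 0, 0, 0], [-0.005, 0.06, 0, 0, 0, 0, 0]]
  ]
}}

```text
t: 56.45
ee_pos: [491.3, 127.0, 248.9]
orientation: [2.093, 2.343, 0.0]
ft_force: [0.1, -0.5, -1.4]
width: 13.8
grasp_force: 30.0
```

Request:
{"api": "step_arm", "payload": {
  "targets": [
    [[-0.005, 0.04, 0, 0, 0, 0, 0], [-0.005, 0.04, 0, 0, 0, 0, 0], [-0.005, 0.04, 0, 0, 0, 0, 0], [-0.005, 0.04, 0, 0, 0, 0, 0], [0, 0, 0, 0, 0, 0, 0]]
  ]
}}

```text
t: 57.08
ee_pos: [490.3, 133.8, 248.7]
orientation: [2.091, 2.343, -0.003]
ft_force: [1.0, -10.1, -2.4]
width: 13.6
grasp_force: 30.0
```

```bash
python3 - <<'E'
from pin import *
go(488.7,148.8,65.6,6.48);print(readout.get_obs()["ft_force"])
E
```

```text
pose [490.3 133.8 248.7] yaw 6.5 q6 0.13 w 13.6 -> rows units d [-0.032  0.3   -0.021] turn [ 0.03 -0.01] -0.01
[  0.96866048 -10.05443947  -2.39884257]
```

Request:
{"api": "step_arm", "payload": {
  "targets": [
    [[0.003, -0.03, -0.028, 0, 0, 0, 0], [0, 0, 0, 0, 0, 0, 0], [-0.005, 0.04, 0, 0, 0, 0, 0], [-0.005, 0.04, 0, 0, 0, 0, 0], [0, 0.02, 0, 0, 0, 0, 0]]
  ]
}}

```text
t: 57.7
ee_pos: [489.9, 138.4, 247.4]
orientation: [-2.093, -2.343, 0.0]
ft_force: [-0.1, -0.5, -2.9]
width: 13.7
grasp_force: 30.1
```

```bash
python3 - <<'E'
from pin import *
go(488.7,148.8,65.6,6.48);print(readout.get_obs()["ft_force"])
E
```

```text
pose [489.9 138.4 247.4] yaw 6.5 q6 0.14 w 13.7 -> rows units d [-0.024  0.208  0.004] turn [ 0. -0.] 0.0
[-0.13407204 -0.53015251 -2.9307083 ]
```

Request:
{"api": "step_arm", "payload": {
  "targets": [
    [[-0.008, 0.07, 0, 0, 0, 0, 0], [-0.008, 0.07, 0, 0, 0, 0, 0], [-0.008, 0.07, 0, 0, 0, 0, 0], [-0.008, 0.07, 0, 0, 0, 0, 0], [-0.008, 0.07, 0, 0, 0, 0, 0]]
  ]
}}

```text
t: 58.32
ee_pos: [487.9, 155.9, 247.4]
orientation: [-2.093, -2.343, 0.0]
ft_force: [0.7, -0.5, -2.9]
width: 13.6
grasp_force: 30.1
```

Request:
{"api": "step_arm", "payload": {
  "targets": [
    [[-0.008, 0.06, 0, 0, 0, 0, 0], [-0.008, 0.05, 0, 0, 0, 0, 0], [-0.008, 0.05, 0, 0, 0, 0, 0], [-0.005, 0.04, 0, 0, 0, 0, 0], [0, 0, 0, 0, 0, 0, 0]]
  ]
}}

```text
t: 58.95
ee_pos: [486.4, 165.9, 247.4]
orientation: [-2.093, -2.343, -0.0]
ft_force: [-1.3, 0.8, -5.3]
width: 14.0
grasp_force: 30.1
```

```bash
python3 - <<'E'
from pin import *
go(486.3,169.5,65.6,6.48);print(readout.get_obs()["ft_force"])
E
```

```text
pose [486.4 165.9 247.4] yaw 6.4 q6 0.19 w 14.0 -> rows units d [-0.003  0.073  0.005] turn [-0. -0.] 0.01
[-1.32002142  0.76345038 -5.34593824]
```

Request:
{"api": "step_arm", "payload": {
  "targets": [
    [[-0.003, 0.03, 0, 0, 0, 0, 0], [-0.003, 0.03, 0, 0, 0, 0, 0], [-0.003, 0.03, 0, 0, 0, 0, 0], [-0.002, 0.02, 0, 0, 0, 0, 0], [0, 0, 0, 0, 0, 0, 0]]
  ]
}}

```text
t: 59.58
ee_pos: [486.2, 169.4, 247.4]
orientation: [2.09, 2.343, -0.004]
ft_force: [3.0, -18.3, -2.6]
width: 13.6
grasp_force: 30.0
```

Request:
{"api": "step_arm", "payload": {
  "targets": [
    [[0.003, -0.03, 0, 0, 0, 0, 0], [0, 0, 0, 0, 0, 0, 0.3], [0, 0, 0, 0, 0, 0, 0.3], [0.004, -0.04, -0.015, 0, 0, 0, 0.3], [0, 0, 0, 0, 0, 0, 0.3]]
  ]
}}

```text
t: 60.2
ee_pos: [486.4, 167.8, 246.8]
orientation: [2.093, 2.343, 0.001]
ft_force: [0.2, -0.1, -0.6]
width: 26.2
grasp_force: 0.0
```

Request:
{"api": "step_arm", "payload": {
  "targets": [
    [[0, 0, 0, 0, 0, 0, 0], [0, 0, 0, 0, 0, 0, 0], [0, 0, 0, 0, 0, 0, 0], [0, 0, 0, 0, 0, 0, 0], [0, 0, 0, 0, 0, 0, 0]]
  ]
}}

```text
t: 60.82
ee_pos: [486.3, 167.7, 246.7]
orientation: [-2.093, -2.343, -0.0]
ft_force: [0.0, 0.3, 0.4]
width: 13.7
grasp_force: 30.2
```

Request:
{"api": "step_arm", "payload": {
  "targets": [
    [[0, 0.02, 0, 0, 0, 0, 0], [0, 0.02, 0, 0, 0, 0, 0], [0, 0.02, 0, 0, 0, 0, 0], [0, 0.02, 0, 0, 0, 0, 0], [0, 0, 0, 0, 0, 0, 0]]
  ]
}}

```text
t: 61.45
ee_pos: [486.4, 169.5, 246.7]
orientation: [2.09, 2.343, -0.006]
ft_force: [2.4, -19.7, 3.6]
width: 13.4
grasp_force: 30.1
```

Request:
{"api": "step_arm", "payload": {
  "targets": [
    [[0, -0.05, 0, 0, 0, 0, 0], [0, 0, 0, 0, 0, 0, 0.3], [0, 0, 0, 0, 0, 0, 0.3], [0.004, -0.045, 0, 0, 0, 0, 0.3], [0, 0, 0, 0, 0, 0, 0.3]]
  ]
}}

```text
t: 62.08
ee_pos: [486.5, 167.0, 246.6]
orientation: [-2.093, -2.343, 0.0]
ft_force: [0.2, -0.4, 0.6]
width: 26.6
grasp_force: 0.0
```

Request:
{"api": "step_arm", "payload": {
  "targets": [
    [[0, 0, 0, 0, 0, 0, 0], [0, 0, 0, 0, 0, 0, 0], [0, 0, 0, 0, 0, 0, 0], [0, 0, 0, 0, 0, 0, 0], [0, 0, 0, 0, 0, 0, 0]]
  ]
}}

```text
t: 62.7
ee_pos: [486.5, 166.9, 246.7]
orientation: [-2.093, -2.343, -0.0]
ft_force: [-0.4, 1.4, 0.4]
width: 13.4
grasp_force: 31.9
```

Request:
{"api": "step_arm", "payload": {
  "targets": [
    [[0, 0.02, 0, 0, 0, 0, 0], [0, 0.02, 0, 0, 0, 0, 0], [0, 0.02, 0, 0, 0, 0, 0], [0, 0.02, 0, 0, 0, 0, 0], [0, 0, 0, 0, 0, 0, 0]]
  ]
}}

```text
t: 63.32
ee_pos: [486.6, 169.0, 246.6]
orientation: [2.09, 2.343, -0.005]
ft_force: [2.9, -17.2, 2.6]
width: 13.6
grasp_force: 31.7
```

```bash
python3 - <<'E'
from pin import *
go(486.3,169.5,65.6,6.48);print(readout.get_obs()["ft_force"])
E
```

```text
pose [486.6 169.  246.6] yaw 6.5 q6 0.2 w 13.6 -> rows units d [-0.006  0.009  0.019] turn [ 0.05 -0.01] -0.01
[  2.88216034 -17.20713055   2.60682118]
```

Request:
{"api": "step_arm", "payload": {
  "targets": [
    [[0, -0.05, 0, 0, 0, 0, 0], [0, 0, 0, 0, 0, 0, 0.3], [0, 0, 0, 0, 0, 0, 0.3], [0.004, -0.045, 0, 0, 0, 0, 0.3], [0, 0, 0, 0, 0, 0, 0.3]]
  ]
}}

```text
t: 63.95
ee_pos: [486.7, 166.2, 246.7]
orientation: [-2.093, -2.343, 0.0]
ft_force: [-0.1, 0.4, 0.3]
width: 26.3
grasp_force: 0.0
```

Request:
{"api": "step_arm", "payload": {
  "targets": [
    [[0, 0, 0, 0, 0, 0, 0], [0, 0, 0, 0, 0, 0, 0], [0, 0, 0, 0, 0, 0, 0], [0, 0, 0, 0, 0, 0, 0], [0, 0, 0, 0, 0, 0, 0]]
  ]
}}

```text
t: 64.58
ee_pos: [486.7, 166.2, 246.7]
orientation: [-2.093, -2.343, -0.0]
ft_force: [0.0, -0.1, -0.0]
width: 13.5
grasp_force: 36.0
```

Request:
{"api": "step_arm", "payload": {
  "targets": [
    [[0, 0.02, 0, 0, 0, 0, 0], [0, 0.02, 0, 0, 0, 0, 0], [0, 0.02, 0, 0, 0, 0, 0], [0, 0, 0, 0, 0, 0, 0], [0, 0, 0, 0, 0, 0, 0]]
  ]
}}

```text
t: 65.2
ee_pos: [486.8, 168.1, 246.7]
orientation: [2.091, 2.343, -0.003]
ft_force: [1.4, -10.8, 1.2]
width: 13.5
grasp_force: 35.8
```

Request:
{"api": "step_arm", "payload": {
  "targets": [
    [[0, -0.04, 0, 0, 0, 0, 0], [0, 0, 0, 0, 0, 0, 0.35], [0, 0, 0, 0, 0, 0, 0.35], [0, 0, 0.15, 0, 0, 0, 0.35], [0, 0, 0.4, 0, 0, 0, 0.35]]
  ]
}}

```text
t: 65.82
ee_pos: [486.4, 167.2, 274.1]
orientation: [-2.092, -2.342, 0.002]
ft_force: [0.1, -0.3, -0.3]
width: 30.4
grasp_force: 0.0
```

Request:
{"api": "step_arm", "payload": {
  "targets": [
    [[0, 0, 0.4, 0, 0, -0.5, 0.35], [0, 0, 0.2, 0, 0, -0.95, 0.35], [0, -0.05, 0, 0, 0, -0.95, 0.35], [0, -0.05, 0, 0, 0, -0.95, 0.35], [0, -0.05, 0, 0, 0, -0.95, 0.35]]
  ]
}}

```text
t: 66.45
ee_pos: [486.7, 159.7, 304.8]
orientation: [2.422, 2.001, 0.001]
ft_force: [-0.6, 0.7, 0.2]
width: 30.8
grasp_force: 0.0
```

Request:
{"api": "step_arm", "payload": {
  "targets": [
    [[0, -0.07, 0, 0, 0, -0.95, 0.35], [0, -0.07, 0, 0, 0, -0.95, 0.35], [0, -0.07, 0, 0, 0, -0.95, 0.35], [0, -0.07, 0, 0, 0, -0.95, 0.35], [0, -0.07, 0, 0, 0, -0.95, 0.35]]
  ]
}}

```text
t: 67.08
ee_pos: [486.7, 142.2, 304.7]
orientation: [2.719, 1.574, 0.001]
ft_force: [0.0, 0.1, -0.0]
width: 30.8
grasp_force: 0.0
```

Request:
{"api": "step_arm", "payload": {
  "targets": [
    [[0, -0.07, 0, 0, 0, -0.95, 0.35], [0, -0.07, 0, 0, 0, -0.95, 0.35], [0, -0.07, 0, 0, 0, -0.95, 0.35], [0, -0.07, 0, 0, 0, -0.95, 0.35], [0, -0.07, 0, 0, 0, -0.95, 0.35]]
  ]
}}

```text
t: 67.7
ee_pos: [486.7, 124.7, 304.7]
orientation: [2.941, 1.104, 0.001]
ft_force: [-0.6, -1.0, 0.0]
width: 30.6
grasp_force: 0.0
```

Request:
{"api": "step_arm", "payload": {
  "targets": [
    [[0, -0.07, 0, 0, 0, -0.95, 0.35], [0, -0.07, 0, 0, 0, -0.95, 0.35], [0, -0.07, 0, 0, 0, -0.95, 0.35], [0, -0.07, 0, 0, 0, -0.95, 0.35], [0, 0, 0, 0, 0, 0, 0.35]]
  ]
}}

```text
t: 68.32
ee_pos: [486.7, 110.6, 304.6]
orientation: [-3.061, -0.709, -0.001]
ft_force: [-0.7, 0.2, -0.8]
width: 30.6
grasp_force: 0.0
```

```bash
python3 - <<'E'
from pin import *
go(494.7,96.2,63.5,-83.5)
for n in("top","scene"):
    d=cam(n); cv2.imwrite(f"pics/r_{n}.png",d["pixels"][:,:,::-1])
    # profile along tip: brightness/colour around pin tip & ring end
    for nm,P in (("tip",[[484-.113*y,190.6+.9936*y,64] for y in range(8,46,2)]),("ring",[[484-.113*y,190.6+.9936*y,67] for y in range(-110,-78,2)])):
        u=proj(d,np.array(P)); g=cv2.cvtColor(d["pixels"],cv2.COLOR_RGB2GRAY); print(n,nm,[int(g[int(round(v)),int(round(w))]) for w,v in u])
E
```

```text
pose [486.7 110.6 304.6] yaw -63.9 q6 1.32 w 30.6 -> rows units d [ 0.159 -0.288 -1.182] turn [-0.    0.01] -4.89
top tip [173, 174, 169, 174, 229, 247, 244, 246, 247, 253, 77, 183, 250, 245, 244, 248, 254, 254, 255]
top ring [254, 254, 254, 254, 254, 254, 254, 254, 254, 254, 254, 254, 254, 254, 254, 254]
scene tip [225, 225, 239, 233, 233, 232, 232, 223, 223, 212, 212, 232, 245, 245, 244, 244, 244, 244, 244]
scene ring [138, 163, 163, 162, 190, 220, 224, 234, 234, 244, 245, 243, 244, 244, 243, 243]
```

```bash
python3 - <<'E'
from h import *
d=cam("top"); g=cv2.cvtColor(d["pixels"],cv2.COLOR_RGB2GRAY)
J=lambda x,y,z:[484+.9936*(x+52)-.113*y,190.6+.113*(x+52)+.9936*y,z]
for nm,P in (("shaft+y+x",J(-40.5,11,79)),("shaft+y-x",J(-63.5,11,79)),("shaft-y+x",J(-40.5,-11,79)),("tip z68",J(-52,30,68)),("tip end z64",J(-52,32,64)),("headrear top",J(-52,-41,79)),("shoulder top",J(-52,-11,79)),("ringend",J(-52,-95,67))): print(nm,np.round(proj(d,P)[0],1))
print("cols 206..254");
for r in range(232,262): print(r,*["%3d"%v for v in g[r,206:252]])
E
```

```text
shaft+y+x [223.9 244.5]
shaft+y-x [225.1 254.9]
shaft-y+x [233.8 243.4]
tip z68 [216.7 250.8]
tip end z64 [216. 251.]
headrear top [247.8 246.9]
shoulder top [234.4 248.5]
ringend [272.3 244.2]
cols 206..254
232 255 255 255 255 255 254 245 244 246 253 131 164 251 246 246 248 191 169 167 255 255 252 252 252 252 252 252 252 252 252 253 253 253 253 253 253 253 253 253 253 253 253 253 253 253 253
233 255 255 255 255 255 252 246 244 246 252 134 113 252 246 245 249 189 171 170 171 255 254 253 252 252 252 253 253 253 253 253 253 253 253 253 253 253 253 253 253 253 253 253 253 254 254
234 255 255 255 255 255 252 247 244 246 252 179 117 253 246 246 251 192 170 172 162 195 255 253 253 253 253 253 253 253 253 253 253 253 253 253 253 254 253 253 254 254 254 254 254 254 254
235 255 255 255 255 255 252 247 244 246 251 179 114 252 247 245 251 201 167 172 168 203 255 254 253 253 253 253 253 253 253 253 254 254 253 254 254 254 254 254 254 254 254 254 254 254 254
236 255 255 255 255 255 255 249 244 245 251 180  76 253 246 245 249 208 171 175 169 232 255 255 254 253 253 253 253 253 254 254 254 254 254 
[... 4047 characters left out ...]
  99 211 248 245 245 246 189 169 170 171 171 169 203 225 224 222 223 223 221 224 223 223 223 221 221 221 221 221 221 220 220 222 220 218
259 255 255 255 255 255 255 255 254 244 244 246 254 100 163 248 245 244 248 193 169 172 169 172 169 174 226 222 223 222 222 223 221 223 222 221 222 222 222 221 220 220 220 219 220 219 219
260 255 255 255 255 255 255 254 255 245 244 245 254  99 161 249 245 244 249 193 162 169 169 170 170 164 223 224 221 221 221 221 221 221 220 221 220 223 221 221 220 221 220 221 219 221 218
261 217 214 174 116  93  91  84 255 245 244 245 254 107 161 249 246 245 249 202 165 169 171 170 170 160 203 223 220 221 221 221 221 221 221 218 220 221 220 220 219 218 219 219 219 217 219
```

Request:
{"api": "step_arm", "payload": {
  "targets": [
    [[0, -0.9, 0, 0, 0, -0.98, 0.35], [0, -0.9, 0, 0, 0, -0.98, 0.35], [0, -0.9, 0, 0, 0, -0.98, 0.35], [0, -0.9, 0, 0, 0, -0.98, 0.35], [0, -0.9, 0, 0, 0, -0.97, 0.35]]
  ]
}}

```text
t: 69.1
ee_pos: [486.7, -115.6, 304.3]
orientation: [3.137, 0.176, 0.001]
ft_force: [1.4, 0.0, 0.4]
width: 30.9
grasp_force: 0.0
```

```bash
python3 - <<'E'
from h import *
for n in("top","scene"):
    d=cam(n);cv2.imwrite(f"pics/n_{n}.png",d["pixels"][:,:,::-1]); g=cv2.cvtColor(d["pixels"],cv2.COLOR_RGB2GRAY)
    J=lambda x,y,z:[484+.9936*(x+52)-.113*y,190.6+.113*(x+52)+.9936*y,z]
    for nm,P in (("sh++",J(-40.5,11,79)),("sh-+",J(-63.5,11,79)),("sh+-",J(-40.5,-11,79)),("tip z64",J(-52,32,64)),("headrear",J(-52,-41,79)),("ringend",J(-52,-95,67))): print(nm,np.round(proj(d,P)[0],1),end=' ')
    c=proj(d,J(-52,10,68))[0].astype(int); print("\ncols from",c[0]-22)
    for r in range(c[1]-10,c[1]+11): print(r,*["%3d"%v for v in g[r,c[0]-22:c[0]+18]])
E
```

```text
sh++ [223.9 244.5] sh-+ [225.1 254.9] sh+- [233.8 243.4] tip z64 [216. 251.] headrear [247.8 246.9] ringend [272.3 244.2] 
cols from 203
239 255 255 255 255 255 255 255 255 255 255 254 254 254 254 254 254 254 254 254 254 254 254 254 254 254 254 255 255 255 255 255 255 255 255 255 254 254 254 254 254
240 255 255 255 255 254 254 254 254 254 254 254 254 255 254 254 255 255 255 255 255 255 255 255 255 255 255 255 255 254 254 255 254 254 254 254 254 254 254 254 254
241 254 254 254 254 255 255 255 255 255 255 255 255 255 255 255 255 255 255 255 255 254 255 255 255 255 254 254 255 255 254 255 255 255 255 254 254 254 254 254 254
242 255 255 255 255 255 255 255 255 255 255 255 255 255 255 255 254 254 254 255 255 255 255 255 255 255 255 255 255 255 255 255 255 255 255 255 255 255 255 255 255
243 255 255 255 255 255 255 255 255 255 255 255 255 255 255 254 255 254 254 254 255 255 255 255 255 255 255 255 255 255 255 255 255 250 252 255 255 255 255 255 255
244 255 255 255 255 255 255 255 255 254 254 254 254 254 254 254 254 254 254 254 255 255 246 248 253 241 219 219 204 163 194 162  90  85 145 230
[... 5363 characters left out ...]
 245 245 245 245 247 250 249 220 141 119 122
230 225 233 242 245 245 244 244 244 244 244 244 244 244 243 244 244 245 245 246 243 240 247 247 248 247 243 242 241 245 245 244 244 245 245 246 248 249 225 161 123
231 229 242 245 245 244 245 244 244 244 244 244 243 244 244 244 244 245 244 245 244 245 244 244 245 245 247 247 246 246 245 244 244 244 245 245 246 248 250 245 192
232 242 244 244 244 244 244 244 244 244 244 244 244 244 244 244 244 243 244 244 245 244 244 244 244 244 245 245 245 245 245 244 244 244 244 245 245 245 247 250 249
233 245 244 243 243 243 244 244 245 244 244 244 244 244 244 244 244 244 244 244 245 244 244 244 244 244 244 245 244 244 245 245 245 244 244 244 244 245 245 246 249
```

```bash
python3 - <<'E'
import cv2
g=cv2.imread("pics/n_top.png",0)
print("cols 238-282")
for r in range(234,258): print(r,*["%3d"%v for v in g[r,238:283]])
E
```

```text
cols 238-282
234 254 254 254 254 254 254 254 254 254 254 254 254 254 254 254 254 254 254 254 254 254 253 254 254 254 254 254 254 254 254 254 254 254 254 254 254 254 255 255 218  81  92  94  91  93
235 254 254 254 254 254 254 254 254 254 254 253 254 253 253 253 254 254 254 254 254 254 254 254 254 254 254 254 255 255 255 255 255 255 255 255 255 255 255 255 222  84  93  93  94  93
236 254 254 254 254 253 253 253 253 254 254 254 254 254 254 254 254 254 254 254 255 255 255 255 255 255 255 255 244 247 246 246 247 248 255 255 224 255 255 255 255  82  92  92  90  90
237 254 254 254 254 254 254 254 254 254 254 254 254 254 254 254 254 254 255 255 255 245 208 236 243 235 241 240 247 245 246 246 246 246 192 217 219 224 255 255 255  77  91  91  92  90
238 254 254 254 254 254 254 254 254 254 254 254 254 254 254 254 255 255 255 247 239 247 249 249 247 240 244 226 219 212 208 209 243 238 251 212 223 224 226 255 255  77  89  89  93  91
239 254 254 254 254 254 254 254 254 254 254 254 255 255 255 255 255 247 246 250 231 212 194 173 199 229 255 255 255 255 255 255 255 255 249 255 236 221 225 255 255  81
[... 2628 characters left out ...]
 255 255 255 255 255 252 255 240 250 255 254 253 246 231 235 246 249 253 254 254 254 254 252 204 128 100  79  80  87  87  84  87  83  89  88  82  81
255 255 255 255 255 255 255 255 255 255 255 255 255 255 255 255 255 230 212 162 129 203 255 200 194 145 133 117  94  86  93 119 122 121 127 126 102  98  83  80  76  74 106 122 122 122
256 255 255 255 255 255 255 255 254 229 212 213 145  97  86  87  88  89  90  90  88 129 127 123 124 121 128 124 100  96  82  82  73  69  80 120 120 121 121 124 123 121 118 120 117 121
257 212 213 164 146 101  84  86  85  89  91  91  88  92 136 130 131 127 124 126 104  94  85  78  76  77 107 124 123 124 122 123 121 123 123 121 122 116 120 119 119 119 118 117 118 118
```

Request:
{"api": "step_arm", "payload": {
  "targets": [
    [[0.05, 0.8, 0, 0, 0, 0, 0.35], [0.06, 0.9, 0, 0, 0, 0, 0.35], [0.05, 0.9, 0, 0, 0, 0, 0.35], [0, 0.9, 0, 0, 0, 0, 0.35], [0, 0.7, 0, 0, 0, 0, 0.35]]
  ]
}}

```text
t: 69.82
ee_pos: [494.2, 98.2, 304.2]
orientation: [-3.136, -0.182, 0.0]
ft_force: [-0.1, -0.4, 0.1]
width: 30.5
grasp_force: 0.0
```

Request:
{"api": "step_arm", "payload": {
  "targets": [
    [[0, 0, -0.2, 0, 0, 0, 0.35], [0, 0, -0.4, 0, 0, 0, 0.35], [0, 0, -0.3, 0, 0, 0, 0.35], [0, 0, 0, 0, 0, 0, 0.35], [0, 0, 0, 0, 0, 0, 0.35]]
  ]
}}

```text
t: 70.45
ee_pos: [494.9, 95.3, 259.3]
orientation: [-3.137, -0.177, -0.0]
ft_force: [-0.1, 0.2, 0.3]
width: 30.5
grasp_force: 0.0
```

```bash
python3 - <<'E'
from pin import *
go(494.8,95.5,63.5,-83.5)
E
```

```text
pose [494.9  95.3 259.3] yaw -83.5 q6 1.62 w 30.5 -> rows units d [-0.002  0.003 -0.276] turn [-0.  0.] 0.01
```

Request:
{"api": "step_arm", "payload": {
  "targets": [
    [[0, 0, -0.15, 0, 0, 0, 0.35], [0, 0, -0.08, 0, 0, 0, 0.35], [0, 0, -0.04, 0, 0, 0, 0.35], [0, 0, 0, 0, 0, 0, 0.35], [0, 0, 0, 0, 0, 0, 0.2]]
  ]
}}

```text
t: 71.08
ee_pos: [494.8, 95.7, 245.7]
orientation: [-3.137, -0.178, -0.0]
ft_force: [-0.0, 0.1, -0.4]
width: 23.8
grasp_force: 0.0
```

Request:
{"api": "step_arm", "payload": {
  "targets": [
    [[0, 0, 0, 0, 0, 0, 0], [0, 0, 0, 0, 0, 0, 0], [0, 0, 0, 0, 0, 0, 0], [0, 0, 0, 0, 0, 0, 0], [0, 0, 0, 0, 0, 0, 0]]
  ]
}}

```text
t: 71.7
ee_pos: [494.8, 95.7, 245.7]
orientation: [-3.137, -0.178, -0.0]
ft_force: [0.5, -0.9, 0.1]
width: 2.7
grasp_force: 30.0
```

```bash
python3 - <<'E'
from pin import *
go(494.8,95.5,63.5,-83.5)
e=readout.get_obs()["ee_pos"]
q=np.linspace(0,2.3,24); y=-59*np.cos(q-.1); z=59*np.sin(q-.1)
D=np.c_[np.diff(y)*-.113,np.diff(y)*.9936,np.diff(z)]/50
for i in range(0,23,5): print(np.round(D[i:i+5],3).tolist())
E
```

```text
pose [494.8  95.7 245.7] yaw -83.5 q6 1.62 w 2.7 -> rows units d [ 0.001 -0.003 -0.004] turn [-0.  0.] 0.0
[[0.001, -0.006, 0.118], [-0.001, 0.006, 0.118], [-0.002, 0.018, 0.117], [-0.003, 0.029, 0.114], [-0.005, 0.04, 0.111]]
[[-0.006, 0.051, 0.106], [-0.007, 0.061, 0.101], [-0.008, 0.071, 0.094], [-0.009, 0.08, 0.086], [-0.01, 0.088, 0.078]]
[[-0.011, 0.095, 0.069], [-0.012, 0.102, 0.059], [-0.012, 0.107, 0.048], [-0.013, 0.111, 0.037], [-0.013, 0.114, 0.026]]
[[-0.013, 0.116, 0.014], [-0.013, 0.117, 0.002], [-0.013, 0.117, -0.009], [-0.013, 0.115, -0.021], [-0.013, 0.113, -0.033]]
[[-0.012, 0.109, -0.044], [-0.012, 0.104, -0.054], [-0.011, 0.098, -0.065]]
```

Request:
{"api": "step_arm", "payload": {
  "targets": [
    [[0, -0.005, 0.118, 0, 0, 0, 0], [0, 0.005, 0.118, 0, 0, 0, 0], [-0.002, 0.018, 0.117, 0, 0, 0, 0], [-0.003, 0.03, 0.114, 0, 0, 0, 0], [-0.005, 0.04, 0.111, 0, 0, 0, 0]]
  ]
}}

```text
t: 72.32
ee_pos: [494.2, 100.0, 275.1]
orientation: [3.136, 0.178, 0.0]
ft_force: [0.1, -3.3, 0.2]
width: 2.9
grasp_force: 30.0
```

Request:
{"api": "step_arm", "payload": {
  "targets": [
    [[-0.006, 0.051, 0.106, 0, 0, 0, 0], [-0.007, 0.061, 0.101, 0, 0, 0, 0], [-0.008, 0.071, 0.094, 0, 0, 0, 0], [-0.009, 0.08, 0.086, 0, 0, 0, 0], [-0.01, 0.088, 0.078, 0, 0, 0, 0]]
  ]
}}

```text
t: 72.95
ee_pos: [492.3, 117.7, 298.4]
orientation: [3.136, 0.178, 0.001]
ft_force: [-0.5, -3.9, 3.2]
width: 2.7
grasp_force: 30.0
```

Still gripping the wire with small forces; continue over the top.

Request:
{"api": "step_arm", "payload": {
  "targets": [
    [[-0.011, 0.095, 0.069, 0, 0, 0, 0], [-0.012, 0.102, 0.059, 0, 0, 0, 0], [-0.012, 0.107, 0.048, 0, 0, 0, 0], [-0.013, 0.111, 0.037, 0, 0, 0, 0], [-0.013, 0.114, 0.026, 0, 0, 0, 0]]
  ]
}}

```text
t: 73.58
ee_pos: [489.4, 144.5, 310.4]
orientation: [-3.136, -0.178, -0.001]
ft_force: [-0.3, -3.0, 5.9]
width: 2.8
grasp_force: 30.0
```

Request:
{"api": "step_arm", "payload": {
  "targets": [
    [[-0.013, 0.116, 0.014, 0, 0, 0, 0], [-0.013, 0.117, 0.002, 0, 0, 0, 0], [-0.013, 0.117, -0.009, 0, 0, 0, 0], [-0.013, 0.115, -0.021, 0, 0, 0, 0], [-0.013, 0.113, -0.033, 0, 0, 0, 0]]
  ]
}}

```text
t: 74.2
ee_pos: [485.9, 173.6, 307.5]
orientation: [-3.136, -0.178, -0.001]
ft_force: [0.1, 0.7, 3.5]
width: 2.6
grasp_force: 30.0
```

Request:
{"api": "step_arm", "payload": {
  "targets": [
    [[-0.012, 0.109, -0.044, 0, 0, 0, 0], [-0.012, 0.104, -0.054, 0, 0, 0, 0], [-0.011, 0.098, -0.065, 0, 0, 0, 0], [0, 0, 0, 0, 0, 0, 0], [0, 0, 0, 0, 0, 0, 0]]
  ]
}}

```text
t: 74.82
ee_pos: [484.0, 188.4, 299.0]
orientation: [3.136, 0.178, -0.001]
ft_force: [-0.6, 1.9, 1.6]
width: 2.9
grasp_force: 30.0
```

```bash
python3 - <<'E'
from pin import *
go(494.8,95.5,63.5,-83.5)
q=np.linspace(2.3,2.7,5); y=-59*np.cos(q-.1); z=59*np.sin(q-.1); print(y+59*np.cos(.1),z+59*np.sin(.1))
E
```

```text
pose [484.  188.4 299. ] yaw -83.5 q6 1.81 w 2.9 -> rows units d [ 0.216 -1.859 -1.069] turn [ 0.   -0.01] 0.0
[ 93.42681167  98.01553101 102.21147497 105.97271907 109.2616822 ] [53.59145941 49.8867791  45.74249923 41.20002808 36.30475252]
```

Request:
{"api": "step_arm", "payload": {
  "targets": [
    [[-0.01, 0.092, -0.074, 0, 0, 0, 0], [-0.01, 0.084, -0.083, 0, 0, 0, 0], [-0.008, 0.075, -0.091, 0, 0, 0, 0], [-0.007, 0.066, -0.098, 0, 0, 0, 0], [0, 0, 0, 0, 0, 0, 0]]
  ]
}}

```text
t: 75.45
ee_pos: [482.2, 204.6, 281.4]
orientation: [3.136, 0.178, -0.001]
ft_force: [0.5, -0.0, -1.0]
width: 2.7
grasp_force: 30.0
```

Request:
{"api": "step_arm", "payload": {
  "targets": [
    [[0, 0, 0, 0, 0, 0, 0.6], [0, 0, 0, 0, 0, 0, 0.6], [0, 0, 0, 0, 0, 0, 0.6], [0, 0, 0, 0, 0, 0, 0.6], [0, 0, 0.3, 0, 0, 0, 0.6]]
  ]
}}

```text
t: 76.08
ee_pos: [482.0, 204.2, 296.7]
orientation: [3.136, 0.178, -0.003]
ft_force: [-1.3, 0.4, 0.3]
width: 49.2
grasp_force: 0.0
```

Request:
{"api": "step_arm", "payload": {
  "targets": [
    [[0, -0.1, 0.4, 0, 0, 0, 0], [0.04, -0.35, 0, 0, 0, 0, 0], [0.05, -0.4, 0, 0, 0, 0, 0], [0.05, -0.4, 0, 0, 0, 0, 0], [0.046, -0.304, 0, 0, 0, 0, 0]]
  ]
}}

```text
t: 76.7
ee_pos: [491.6, 125.2, 316.8]
orientation: [3.136, 0.177, -0.001]
ft_force: [-0.6, -0.1, 0.5]
width: 6.1
grasp_force: 0.0
```

Request:
{"api": "step_arm", "payload": {
  "targets": [
    [[0, 0, 0, 0, 0, 0, 0], [0, 0, -0.4, 0, 0, 0, 0], [0, 0, -0.5, 0, 0, 0, 0], [0, 0, -0.48, 0, 0, 0, 0], [0, 0, 0, 0, 0, 0, 0]]
  ]
}}

```text
t: 77.32
ee_pos: [491.0, 126.8, 246.6]
orientation: [3.136, 0.178, -0.006]
ft_force: [-0.0, -0.7, 0.3]
width: 0.3
grasp_force: 0.0
```

```bash
python3 - <<'E'
from pin import *
go(491.3,126.5,64,-83.5)
E
```

```text
pose [491.  126.8 246.6] yaw -83.5 q6 1.69 w 0.3 -> rows units d [ 0.006 -0.007 -0.011] turn [ 0.01 -0.05] -0.0
```

Request:
{"api": "step_arm", "payload": {
  "targets": [
    [[-0.004, 0.04, 0, 0, 0, 0, 0], [-0.004, 0.04, 0, 0, 0, 0, 0], [-0.004, 0.04, 0, 0, 0, 0, 0], [0, 0, 0, 0, 0, 0, 0], [0, 0, 0, 0, 0, 0, 0]]
  ]
}}

```text
t: 77.95
ee_pos: [491.1, 132.7, 248.2]
orientation: [-3.137, -0.178, -0.001]
ft_force: [-0.5, 0.0, -0.1]
width: 0.7
grasp_force: 0.0
```

Request:
{"api": "step_arm", "payload": {
  "targets": [
    [[-0.004, 0.03, 0, 0, 0, 0, 0], [0, 0, 0, 0, 0, 0, 0], [-0.002, 0.02, 0, 0, 0, 0, 0], [0, 0, 0, 0, 0, 0, 0], [0, 0, 0, 0, 0, 0, 0]]
  ]
}}

```text
t: 78.58
ee_pos: [490.8, 135.1, 247.9]
orientation: [3.137, 0.178, -0.0]
ft_force: [0.5, -0.1, -0.2]
width: 0.5
grasp_force: 0.0
```

Request:
{"api": "step_arm", "payload": {
  "targets": [
    [[-0.003, 0.03, 0, 0, 0, 0, 0], [-0.003, 0.03, 0, 0, 0, 0, 0], [0, 0, 0, 0, 0, 0, 0], [0, 0, 0, 0, 0, 0, 0], [0, 0, 0, 0, 0, 0, 0]]
  ]
}}

```text
t: 79.2
ee_pos: [490.5, 138.2, 248.0]
orientation: [-3.137, -0.178, -0.0]
ft_force: [0.7, -0.4, 0.0]
width: 0.9
grasp_force: 0.0
```

Request:
{"api": "step_arm", "payload": {
  "targets": [
    [[-0.003, 0.025, 0, 0, 0, 0, 0], [0, 0.02, 0, 0, 0, 0, 0], [0, 0, 0, 0, 0, 0, 0], [0, 0, 0, 0, 0, 0, 0], [0, 0, 0, 0, 0, 0, 0]]
  ]
}}

```text
t: 79.82
ee_pos: [490.4, 140.4, 248.0]
orientation: [-3.137, -0.178, -0.0]
ft_force: [0.5, -0.9, 0.4]
width: 0.6
grasp_force: 0.0
```

Request:
{"api": "step_arm", "payload": {
  "targets": [
    [[-0.003, 0.03, 0, 0, 0, 0, 0], [0, 0, 0, 0, 0, 0, 0], [-0.003, 0.02, 0, 0, 0, 0, 0], [0, 0, 0, 0, 0, 0, 0], [0, 0, 0, 0, 0, 0, 0]]
  ]
}}

```text
t: 80.45
ee_pos: [490.2, 141.8, 248.0]
orientation: [3.134, 0.179, -0.0]
ft_force: [3.1, -11.3, 1.1]
width: 0.3
grasp_force: 5.6
```

Request:
{"api": "step_arm", "payload": {
  "targets": [
    [[-0.003, 0.02, 0, 0, 0, 0, 0], [0, 0, 0, 0, 0, 0, 0], [-0.003, 0.02, 0, 0, 0, 0, 0], [0, 0, 0, 0, 0, 0, 0], [0, 0, 0, 0, 0, 0, 0]]
  ]
}}

```text
t: 81.08
ee_pos: [490.1, 142.5, 248.0]
orientation: [3.132, 0.18, -0.0]
ft_force: [5.0, -23.2, 1.7]
width: 0.3
grasp_force: 12.0
```

Request:
{"api": "step_arm", "payload": {
  "targets": [
    [[0.01, -0.1, 0, 0, 0, 0, 0], [0.02, -0.2, 0, 0, 0, 0, 0], [0, -0.2, 0.4, 0, 0, 0, 0], [0, -0.4, 0.7, 0, 0, 0, 0], [0, -0.8, 0, 0, 0, 0, 0]]
  ]
}}

```text
t: 81.7
ee_pos: [492.3, 59.9, 305.3]
orientation: [-3.136, -0.181, -0.008]
ft_force: [-0.1, -0.4, -0.0]
width: 0.7
grasp_force: 0.0
```

Request:
{"api": "step_arm", "payload": {
  "targets": [
    [[0, -0.9, 0, 0, 0, 0, 0], [0, -0.9, 0, 0, 0, 0, 0], [0, -0.9, 0, 0, 0, 0, 0], [0, -0.9, 0, 0, 0, 0, 0], [0, 0, 0, 0, 0, 0, 0]]
  ]
}}

```text
t: 82.32
ee_pos: [491.2, -122.4, 303.0]
orientation: [3.137, 0.172, 0.001]
ft_force: [-0.0, 0.0, -0.1]
width: 0.4
grasp_force: 0.0
```

```bash
python3 - <<'E'
from h import *
o=[]
for n,b in (("top",(195,222,285,265)),("scene",(285,192,365,242))):
    d=cam(n); im=d["pixels"][b[1]:b[3],b[0]:b[2],::-1]
    im=(255*(im/255.)**2.2).astype('uint8'); o.append(cv2.resize(im,(520,int(520*im.shape[0]/im.shape[1])),interpolation=2))
    if n=="top": print(cv2.cvtColor(d["pixels"],cv2.COLOR_RGB2GRAY)[246:252,228:252])
v=np.vstack(o);print(v.shape);cv2.imwrite("pics/fin.png",v)
E
```

```text
[[248 247 246 248 249 255 212 156 177 219 231 248 255 249 252 252 255 253
  253 255 134 225 226 223]
 [246 246 245 247 248 251 177 255 255 253 251 250 249 249 249 249 249 248
  249 255 117 229 226 224]
 [246 246 246 246 248 252 159 254 250 249 248 248 248 247 247 247 247 247
  248 255 135 228 224 222]
 [246 246 245 247 247 250 227 251 249 248 248 247 247 248 248 248 248 249
  250 255 145 222 220 219]
 [246 246 246 247 247 249 235 255 249 249 249 250 250 249 249 250 250 249
  252 254 162 204 225 224]
 [246 246 246 245 248 248 244 255 253 251 251 254 252 253 250 255 250 202
  191 143 187 219 230 220]]
(573, 520, 3)
```

View pics/fin.png

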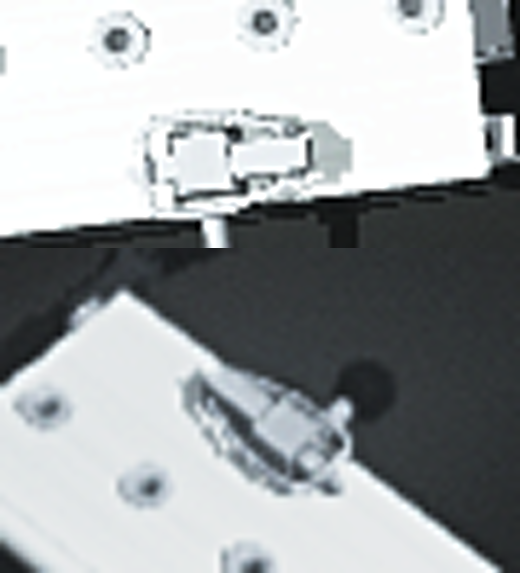

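```bash
python3 -c "
from workcell import ctrl
print(ctrl.close_job())"
```

```text
the job is handed in; nothing more can be done
None
```

I loaded all four blanks into nests, lowered the leaf gently onto its pads, pushed the linchpin home, swung its ring over onto the tip, and handed the job in at about 82 s; no verdict came back, and the last pictures showed the ring over the shaft.

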